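# Pack a service kit on the layout tray

## Robot

A 7-joint arm with a two-finger parallel gripper is mounted at the origin on the work surface. World frame = base frame: x ahead of the robot, y to its left, z up, the work surface at z = 0. Lengths are in m, angles in rad, forces in N, time in s.
With the tool pointing down it reaches from about 0.35 to 0.9 m from the base axis. Payload 7.2 kg.
Tool frame: the origin (TCP) lies on the centre line of the jaws, within the pads' length; the fingertips stand 25 mm ahead of it and the grasp point (between the pads) lies 6 mm ahead of it; z points along the fingers, y is the direction in which the jaws open and shut (so a half turn about z gives the same grasp; the last joint's range is limited). The gripper opens to 85 mm and grips with 20 to 120 N. Pads are 22 mm wide; open, the fingers measure 114 mm over their backs; the gripper's body (76 mm by 85 mm) begins 54 mm behind the grasp point. The pads swing forward as they close: fully open they stand 13 mm farther back than shut.
Start: joints at [-1.349, 0.411, -0.013, 1.596, 0.006, 1.134, -0.082], TCP at [0.179, 0.599, 0.256] pointing down, gripper open.
Joint ranges: [-2.95, 2.95], [-0.29, 1.99], [-1.47, 1.44], [0.14, 2.54], [-1.03, 4.17], [0.13, 1.85], [-2.86, 2.86]. Speed limits (rad/s): [2.39, 2.39, 3.01, 3.01, 3.14, 3.14, 3.14].

## Interface

Orientations are given as a rotation vector (axis times angle).
In Python, from plant import env gives the robot as it stands.
- The arm moves only by the tool move_arm, never from a script. Its argument "rows" is a list of rows, each a list of 7 numbers: the closure, from 0 (fully open) to 1 (shut), then the shift along the tool's x, y, z in cm, then the turn, a rotation vector about the tool's x, y, z in rad. In form: [[grip, x, y, z, wx, wy, wz], ...]. A call has 1 to 20 rows; each row shifts and turns the pose as measured when the row begins, along the tool's axes as they then stand; what a row does not reach is not made up. A row lasts 1/8 s, in which the tool goes at most 62.5 mm and 10.7 degrees, less where a joint would pass 70% of its speed; a pose out of reach is approached as far as the arm can. A call is refused whole if a number of a shift passes 6.25 or a number of a turn 0.188, either way. A call with a gripper value outside its range is refused whole. The fingers move at their own pace and stop on an object; "newtons" is the grip in N (left out, the last holds). Time passes only in rows, so rows that do not move let the fingers close. It gives the time, the measured TCP pose, the force and the opening at its end, in the units of the state.
- env.get_obs(): the state, without advancing time (a new reading comes with each control period).
- env.snapshot(name): name is "scene" or "top" or "wrist"; returns a dict with "color" (420x560x3 uint8, blue, green, red), "K" (3x3 intrinsics, pixels), "R" (3x3) and "t" (3): a world point X has camera coordinates R X + t; the wrist camera has in their place "T_tool_cam" (4x4, takes a point from camera to tool coordinates, whose origin is the TCP and whose axes are the flange's). Camera axes: x right, y down, z forward; pixel columns grow to the right and rows downward; lengths in m; the calibration is good to about 2 mm. A picture is of the moment at which its call begins: read the wrist's pose just before it. There is no depth.
- env.hand_in(): hands the job in, once; it reports no verdict.
The state is a dict: "t": time; "q": joint angles; "qd": joint speeds; "joint_torque": joint torques, N m; "tcp_pos": TCP position; "tool_rot": TCP orientation; "wrist_force": force on the tool from outside, world axes, zero at the start; "moment": the same for the moment, N m; "grip_width": finger opening in m.
Only numpy, scipy, OpenCV 4.12 (cv2) and the standard library are available. Lean on these libraries where they do the work, as an engineer would, in place of code of your own. Each camera call takes 0.05 s, during which the arm holds its last target. There are 200 camera calls.

## Task

Pack the service kit on the steel tray as its layout cards show: the oil filter standing on its threaded end in the small circle, the belt pulley hub up in the large circle, and the pillow block bearing on its feet inside the oblong outline, along it. Lower each part until you feel it rest on its card before letting go, for the packing under each card differs in thickness: no dropping, toppling or forcing it down. Leave the packed carton and the other things on the bench where they are.

Things in the scene. Friction and masses are not known exactly. Their poses are not given: they have to be found in the camera images.
- tray: Fixed steel tray, 248 x 308 mm (x, y), floor 3 mm thick, rim 30 mm over the bench. Origin: centre of its underside; z up. Holds four white cards, 116 x 146 mm (tray x, y), in two rows of two, each level on its own stack of corrugated packing sheets, 2 to 24 mm thick. The thickness differs by cell and each time; no pose tells it, so feel for the card's top. Stacks are firm and do not give.
- card_filter: Layout card with a small circle (74 mm across, a 22 mm circle inside it), centred on the card: the filter's place. Origin: under its centre, on the tray floor, 3 mm over the bench (the card's top is 2 to 24 mm higher, see tray); axes as the tray's. The cards for filter, block and pulley swap cells from time to time.
- card_block: Layout card with an oblong outline (52 mm along card x, 141 mm along card y, two slot marks inside), centred on the card: the pillow block's place. Origin: under its centre, on the tray floor below the packing stack; axes as the tray's.
- card_pulley: Layout card with a large circle (110 mm across, smaller circles inside it), centred on the card: the pulley's place. Origin: under its centre, on the tray floor below the packing stack; axes as the tray's.
- filter: White spin-on oil filter, a steel can 60 mm in diameter, 98 mm long, about 0.36 kg, centre of mass at mid-length. Origin: centre of its flat end (black gasket, threaded hole); z runs along its axis to the fluted dome end. It starts lying on the bench on its side, its dome end to the left seen from the robot (+y, give or take 30 degrees), and rolls easily.
- filter_dome (a point): Centre of the filter's dome end, 98 mm from its origin along its axis.
- block: Grey cast pillow block bearing, about 0.55 kg: foot plate 127 x 38 x 14 mm (x, y, z), round housing 62 mm across and 32 mm thick (along y) above its middle, 62 mm high in all. Origin: centre of its underside; x along its length, z up. The housing's two flat sides (32 mm apart, 14 to 62 mm up) can be pinched. Same either way round. Starts on its feet.
- pulley: Steel V-belt pulley, about 0.5 kg: grooved rim 96 mm in diameter and 22 mm high, with a hub 38 mm in diameter that rises to 50 mm above its underside. Origin: centre of its underside; z up through the hub. Starts hub up.
- carton: Small cardboard carton, 60 x 90 x 45 mm (x, y, z), already packed in the tray's fourth cell (60 mm along tray x and 75 mm along tray y from the tray's centre), on 12 mm of packing. Origin: centre of its underside. Leave alone.
- spanner: Spanner 160 mm long lying among the parts on the bench, under 20 mm high; its x axis is its length, handle to -x. Origin: about the middle of its underside. Leave alone.
- tape: Roll of brown tape lying flat, 90 mm across, 36 mm high. Origin: centre of its underside. Leave alone.
- tin: Standing tin, 72 mm in diameter, 100 mm high. Origin: centre of its underside. Leave alone.
- big_filter: A larger white filter of another size, standing near the right-hand side, 78 mm in diameter, 122 mm high; not for this kit. Origin: centre of its underside. Leave alone.
There are look-alikes about, which are no part of the job. Leave any purple look-alike of the block alone.

How it is judged:
At the end, for the whole second after the job is handed in: Filter (upright, dome up), pulley (hub up) and block (on its feet) rest on their cards, released and still, each within 10 mm of the centre of its outline and tilted less than 0.08 rad; the block's length within 0.14 rad of its outline's (horizontal distance between filter and card_filter below 0.01 m and angle between each of filter, block, pulley's own z axis and vertical below 0.08 rad and z of each of filter, block, pulley in the frame of tray below 0.031 m and linear speed of each of filter, block, pulley below 0.02 m/s and angular speed of each of filter, block, pulley below 0.15 rad/s and horizontal distance between block and card_block below 0.01 m and horizontal distance between pulley and card_pulley below 0.01 m and angle between the x axis of block and the y axis of card_block, either way round below 0.14 rad); the robot touches nothing.
It fails at once if a kit part dropped, thrown or toppled (faster than 0.25 m/s with no finger on it) ((linear speed of filter above 0.25 m/s and contact force between filter and the fingers below 0.01 N) or (linear speed of block above 0.25 m/s and contact force between block and the fingers below 0.01 N) or (linear speed of pulley above 0.25 m/s and contact force between pulley and the fingers below 0.01 N)).
It fails at once if a kit part forced down on its card or the tray (more than 80 N) (contact force between any of filter, block, pulley and tray above 80 N or contact force between any of filter, block, pulley and card_filter above 80 N or contact force between any of filter, block, pulley and card_block above 80 N or contact force between any of filter, block, pulley and card_pulley above 80 N).
It fails at once if the packed carton or another bystander moved more than 20 mm (distance of any of carton, spanner, tape, tin, big_filter from where it was at the start of the episode above 0.02 m).
It also fails if it takes over 72 s, if anything falls off the work surface, if the arm or the gripper's body presses on something with over 40 N, if the wrist force passes 120 N, or if a joint passes its speed limit or range.

## Working session

There is one attempt and no reset: what is moved stays moved. The work goes in short steps, Python scripts to look and compute and a tool call to move; the robot and the scene stay as the last step left them, time stands still between calls to the robot, and variables do not carry over. Pictures are saved under pics/ and viewed, about 8 in all and at most 12, crops included, and the job is handed in when it is done.

Besides the shell and the picture viewer there is one more tool, called after "Call:" as name([rows], argument=value, ...), one row to a line, values as JSON. move_arm: Moves the arm, as the interface text tells. Its arguments: {"type":"object","properties":{"rows":{"type":"array"},"newtons":{"type":"number"}},"required":["rows"]}

```bash
ls; mkdir -p pics; python3 - <<'E'
from plant import env
import cv2
o=env.get_obs()
print({k:o[k] for k in('t','tcp_pos','tool_rot','wrist_force','grip_width')})
for n in('top','scene'):
    s=env.snapshot(n); cv2.imwrite(f'pics/{n}0.png',s['color']); print(n,s['K'],s['R'],s['t'])
print(env.snapshot('wrist')['T_tool_cam'])
E
```

```text
pics
{'t': 0.0, 'tcp_pos': array([0.17852088, 0.59848462, 0.25545126]), 'tool_rot': array([-4.53612500e-01, -3.10856501e+00,  2.52768792e-03]), 'wrist_force': array([-0.43961728, -0.16930024,  0.08230386]), 'grip_width': 0.08544992000218338}
top [[409.73528728   0.         279.69381871]
 [  0.         409.73528728 208.72006403]
 [  0.           0.           1.        ]] [[ 0.02237279 -0.99970002 -0.00996685]
 [-0.99405796 -0.02118203 -0.10677123]
 [ 0.10652808  0.0122964  -0.99423366]] [-0.06908224  0.49498598  1.01838825]
scene [[511.56292702   0.         282.4295172 ]
 [  0.         511.56292702 221.11786458]
 [  0.           0.           1.        ]] [[ 1.17558272e-01  9.93065969e-01 -1.82075755e-04]
 [ 7.51699534e-01 -8.91053361e-02 -6.53458529e-01]
 [-6.48943652e-01  7.66825890e-02 -7.56962296e-01]] [ 0.01278474 -0.3489916   1.82644351]
[[-9.16056819e-04 -9.47560522e-01 -3.19575060e-01  8.28590014e-02]
 [ 9.99999500e-01 -9.96190585e-04  8.72862521e-05  1.31224552e-03]
 [-4.01066672e-04 -3.19574820e-01  9.47560960e-01 -1.18674434e-01]
 [ 0.00000000e+00  0.00000000e+00  0.00000000e+00  1.00000000e+00]]
```

View pics/top0.png

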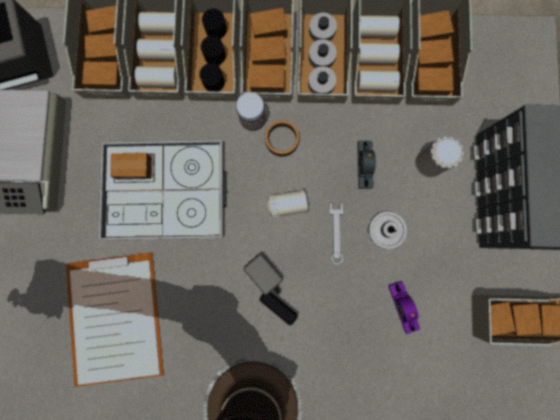

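View pics/scene0.png

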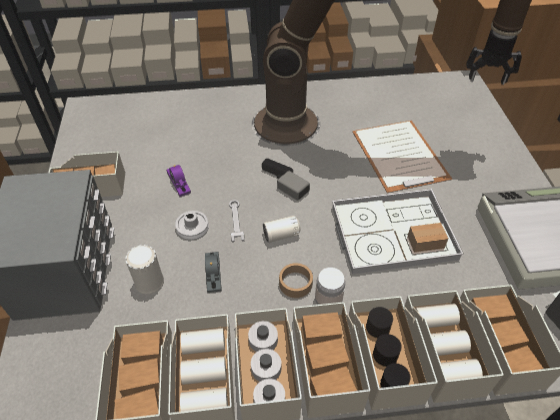

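Top view candidates:
- **Filter:** lying white can at (288,203). The big filter at (447,152), the tin at (250,108) and the cans in the bins are not it.
- **Block:** dark grey at (367,165). The purple one at (404,306) is the look-alike.
- **Pulley:** (388,230). The ones in the bin at (322,50) are not it.
- **Cards:** filter (191,212), block (134,214), pulley (191,167), and carton (129,166).

Next is a close crop to check these.

```bash
cat > h.py <<'E'
import numpy as np, cv2
from plant import env
from scipy.spatial.transform import Rotation as Ro
def ray(s,uv,z,pose=None):
    """pixel -> world at height z; pose=(pos,rotvec) for wrist"""
    d=np.linalg.inv(s['K'])@np.array([uv[0],uv[1],1.])
    if pose is None: c=-s['R'].T@s['t']; d=s['R'].T@d
    else:
        R=Ro.from_rotvec(pose[1]).as_matrix(); T=s['T_tool_cam']
        c=R@T[:3,3]+pose[0]; d=R@T[:3,:3]@d
    return c+d*(z-c[2])/d[2]
def proj(s,X,pose=None):
    X=np.asarray(X,float)
    if pose is None: p=s['R']@X+s['t']
    else:
        R=Ro.from_rotvec(pose[1]).as_matrix(); T=s['T_tool_cam']
        p=T[:3,:3].T@(R.T@(X-pose[0])-T[:3,3])
    p=s['K']@p; return p[:2]/p[2]
E
python3 - <<'E'
from h import *
s=env.snapshot('top'); im=s['color']
for n,uv,z in [('filter',(288,203),.03),('block',(367,165),.03),('pulley',(388,230),.022),('pulleyhub',(391,230),.05),('cf',(191,212),.015),('cb',(134,214),.015),('cp',(191,167),.015),('big',(447,152),.122),('tape',(282,138),.036),('tin',(250,108),.1),('sp1',(336,207),.01),('sp2',(338,260),.01)]:
    print(n,ray(s,uv,z).round(3))
for n,(a,b) in {'tl':(103,143),'tr':(222,142),'br':(222,237),'bl':(102,237)}.items(): print(n,ray(s,(a,b),.03).round(3))
c=im[125:275,95:430]; cv2.imwrite('pics/crop0.png',cv2.resize(c,(785,352),interpolation=cv2.INTER_CUBIC))
E
```

```text
filter [ 0.511 -0.079  0.03 ]
block [ 0.613 -0.28   0.03 ]
pulley [ 0.448 -0.334  0.022]
pulleyhub [ 0.447 -0.335  0.05 ]
cf [0.484 0.17  0.015]
cb [0.476 0.318 0.015]
cp [0.602 0.176 0.015]
big [ 0.628 -0.448  0.122]
tape [ 0.678 -0.06   0.036]
tin [0.733 0.019 0.1  ]
sp1 [ 0.506 -0.204  0.01 ]
sp2 [ 0.37 -0.21  0.01]
tl [0.658 0.404 0.03 ]
tr [0.666 0.095 0.03 ]
br [0.421 0.086 0.03 ]
bl [0.414 0.39  0.03 ]
```

View pics/crop0.png

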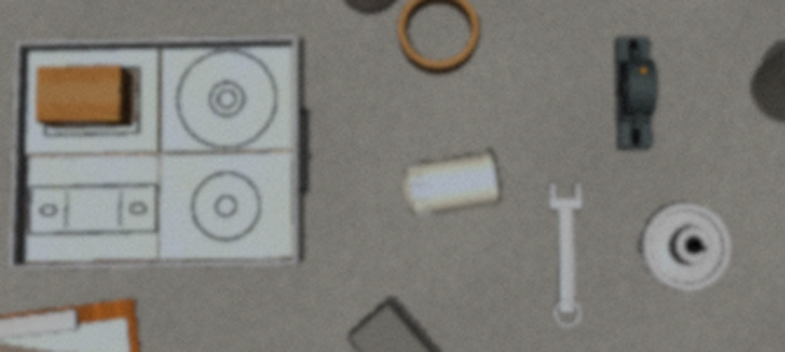

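The crop confirms the choice. The small filter lies with its dome end at left (408,190) and its base end at (496,174). The grey block is at (633,92), the pulley with hub at (690,246), and the cards sit as listed. Next I plan the move to look at the tray.

```bash
cat >> h.py <<'E'
def rot(yaw,tilt=0.,about='y'):
    """tool down; yaw=0: tool x=-X,y=+Y. yaw about world z; tilt about tool axis"""
    R=Ro.from_euler('z',yaw)*Ro.from_matrix([[-1,0,0],[0,1,0],[0,0,-1]])
    return R*Ro.from_euler(about,tilt)
def plan(pts,step=5.5,ang=.16):
    """pts: list of (pos,Rotation): rows as straight+slerp segments from the measured pose"""
    o=env.get_obs(); p=o['tcp_pos'].copy(); R=Ro.from_rotvec(o['tool_rot'])
    for P,Q in pts:
        P=np.array(P,float); n=0
        dr=(R.inv()*Q).as_rotvec()
        n=max(1,int(np.ceil(max(np.linalg.norm(P-p)*100/step,np.linalg.norm(dr)/ang)))); d=(P-p)/n
        print('to',P.round(3),'rows',n)
        for i in range(n):
            v=R.inv().apply(d)*100; r=np.round(dr/n,3)
            print('  ',np.round(v,2).tolist(),r.tolist())
            R=R*Ro.from_rotvec(dr/n)
        p=P;R=Q
def state():
    o=env.get_obs(); print('t',round(o['t'],2),'tcp',o['tcp_pos'].round(4),'z-axis',Ro.from_rotvec(o['tool_rot']).apply([0,0,1]).round(3),'y',Ro.from_rotvec(o['tool_rot']).apply([0,1,0]).round(3),'F',o['wrist_force'].round(1),'w',round(o['grip_width'],4),'q',np.round(o['q'],2)); return o
E
python3 - <<'E'
from h import *
state()
plan([([.45,.24,.36],rot(0.035))])
E
```

```text
t 0.2 tcp [0.1785 0.5987 0.2558] z-axis [-0.    -0.001 -1.   ] y [ 0.286  0.958 -0.001] F [-0.2  0.4  0.5] w 0.0855 q [-1.35  0.41 -0.01  1.6   0.01  1.13 -0.08]
to [0.45 0.24 0.36] rows 9
   [-4.03, -2.96, -1.15] [-0.0, -0.0, -0.036]
   [-3.92, -3.1, -1.16] [-0.0, -0.0, -0.036]
   [-3.81, -3.24, -1.16] [-0.0, -0.0, -0.036]
   [-3.69, -3.38, -1.16] [-0.0, -0.0, -0.036]
   [-3.56, -3.51, -1.16] [-0.0, -0.0, -0.036]
   [-3.43, -3.63, -1.16] [-0.0, -0.0, -0.036]
   [-3.3, -3.75, -1.16] [-0.0, -0.0, -0.036]
   [-3.16, -3.87, -1.16] [-0.0, -0.0, -0.036]
   [-3.02, -3.98, -1.16] [-0.0, -0.0, -0.036]
```

Call:
move_arm([
  [0, -4.0, -3.0, -1.2, 0, 0, -0.036],
  [0, -3.9, -3.1, -1.2, 0, 0, -0.036],
  [0, -3.8, -3.2, -1.2, 0, 0, -0.036],
  [0, -3.7, -3.4, -1.2, 0, 0, -0.036],
  [0, -3.6, -3.5, -1.2, 0, 0, -0.036],
  [0, -3.4, -3.6, -1.2, 0, 0, -0.036],
  [0, -3.3, -3.8, -1.2, 0, 0, -0.036],
  [0, -3.2, -3.9, -1.2, 0, 0, -0.036],
  [0, -3.0, -4.0, -1.2, 0, 0, -0.036],
  [0, 0, 0, 0, 0, 0, 0],
])

```text
t: 1.45
tcp_pos: [0.459, 0.2285, 0.366]
tool_rot: [0.072, -3.141, 0.005]
wrist_force: [-0.7, 0.0, -0.1]
grip_width: 0.0857
```

```bash
cat >> h.py <<'E'
def look(name):
    o=env.get_obs(); s=env.snapshot('wrist'); cv2.imwrite(f'pics/{name}.png',s['color'])
    s['pose']=(o['tcp_pos'],o['tool_rot']); np.savez(f'pics/{name}.npz',**{k:s[k] for k in('K','T_tool_cam')},p=o['tcp_pos'],r=o['tool_rot']); return s
def load(name):
    z=np.load(f'pics/{name}.npz'); return {'K':z['K'],'T_tool_cam':z['T_tool_cam'],'color':cv2.imread(f'pics/{name}.png')},(z['p'],z['r'])
E
python3 - <<'E'
from h import *
state(); s=look('w1'); print(s['K'])
E
```

```text
t 1.45 tcp [0.459  0.2285 0.366 ] z-axis [ 0.    -0.003 -1.   ] y [-0.046  0.999 -0.003] F [-0.7  0.  -0.1] w 0.0857 q [-0.74  0.13  0.2   1.71 -0.03  1.3   1.09]
[[355.95359686   0.         280.65323721]
 [  0.         355.95359686 218.4956867 ]
 [  0.           0.           1.        ]]
```

View pics/w1.png

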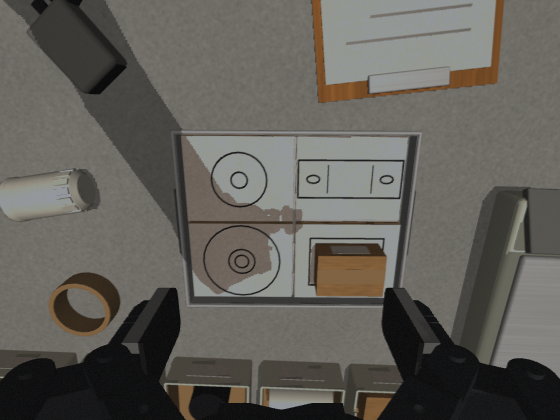

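The wrist view shows the filter circle at (239,180), the pulley circle at (241,261) and the block outline centre at (351,179). Rim corners are at about (174,132), (421,132), (410,305) and (187,306). The fluted dome at left (85,190) confirms the filter's dome is at +y.

```bash
python3 - <<'E'
from h import *
from scipy.optimize import least_squares
s,po=load('w1'); st=env.snapshot('top')
for n,uv in {'tl':(174,132),'tr':(421,132),'br':(410,305),'bl':(187,306)}.items(): print(n,ray(s,uv,.03,po).round(4))
c={'f':((239.5,180),(226/2.343+95,206/2.343+125)),'p':((241.5,261),(226.5/2.343+95,98.5/2.343+125)),'b':((351,179),(95/2.343+95,209/2.343+125))}
loc={'f':(-.06,-.075),'p':(.06,-.075),'b':(-.06,.075)}
for k,(w,t) in c.items():
    print(k,[ray(s,w,h,po)[:2].round(4) for h in(.005,.027)],[ray(st,t,h)[:2].round(4) for h in(.005,.027)])
# joint fit: tray x,y,yaw, three heights
cor={(-.124,-.154):(174,132),(-.124,.154):(421,132),(.124,.154):(410,305),(.124,-.154):(187,306)}
def W(v,l): a=v[2];return np.array([v[0]+l[0]*np.cos(a)-l[1]*np.sin(a),v[1]+l[0]*np.sin(a)+l[1]*np.cos(a)])
def f(v):
    r=[]
    for i,(k,(w,t)) in enumerate(c.items()):
        X=np.r_[W(v,loc[k]),v[3+i]]; r+=list((proj(s,X,po)-w)); r+=list((proj(st,X)-t))
    for l,w in cor.items(): r+=list((proj(s,np.r_[W(v,l),.03],po)-w)*.7)
    return r
z=least_squares(f,[.54,.244,.035,.015,.015,.015],loss='soft_l1'); v=z.x
print(v.round(4),'res',np.round(f(v),1))
for k in loc: print(k,W(v,loc[k]).round(4))
E
```

```text
tl [0.4223 0.0943 0.03  ]
tr [0.4084 0.4017 0.03  ]
br [0.655  0.4279 0.03  ]
bl [0.6719 0.1008 0.03  ]
f [array([0.4852, 0.1737]), array([0.4803, 0.1761])] [array([0.4827, 0.1715]), array([0.4807, 0.1665])]
p [array([0.6074, 0.1776]), array([0.5968, 0.1799])] [array([0.6042, 0.1764]), array([0.5996, 0.1713])]
b [array([0.4769, 0.3263]), array([0.4723, 0.3217])] [array([0.4763, 0.3174]), array([0.4744, 0.3093])]
[0.5397 0.2519 0.0437 0.0108 0.0136 0.0058] res [ 0.  -0.6 -1.6 -0.4  0.7 -0.2 -2.  -0.2 -1.4 -0.2 -2.7 -0.2 -1.   0.1
 -0.8  0.4 -8.1  0.5  1.2 -0.6]
f [0.4831 0.1744]
p [0.6029 0.1796]
b [0.4765 0.3242]
```

```bash
python3 - <<'E'
from h import *
plan([([.46,-.22,.30],rot(0))],step=6)
E
```

```text
to [ 0.46 -0.22  0.3 ] rows 8
   [0.24, -5.65, 0.82] [-0.0, -0.0, 0.006]
   [0.21, -5.65, 0.82] [-0.0, -0.0, 0.006]
   [0.17, -5.65, 0.82] [-0.0, -0.0, 0.006]
   [0.14, -5.65, 0.82] [-0.0, -0.0, 0.006]
   [0.1, -5.65, 0.82] [-0.0, -0.0, 0.006]
   [0.06, -5.65, 0.82] [-0.0, -0.0, 0.006]
   [0.03, -5.65, 0.81] [-0.0, -0.0, 0.006]
   [-0.01, -5.65, 0.81] [-0.0, -0.0, 0.006]
```

Call:
move_arm([
  [0, 0.2, -5.8, 0.8, 0, 0, 0.006],
  [0, 0.2, -5.8, 0.8, 0, 0, 0.006],
  [0, 0.2, -5.8, 0.8, 0, 0, 0.006],
  [0, 0.1, -5.8, 0.8, 0, 0, 0.006],
  [0, 0.1, -5.8, 0.8, 0, 0, 0.006],
  [0, 0.1, -5.8, 0.8, 0, 0, 0.006],
  [0, 0, -5.8, 0.8, 0, 0, 0.006],
  [0, 0, -5.8, 0.8, 0, 0, 0.006],
  [0, 0, 0, 0, 0, 0, 0],
])

```text
t: 2.68
tcp_pos: [0.4651, -0.2273, 0.2952]
tool_rot: [0.049, -3.135, -0.002]
wrist_force: [0.2, 0.4, 0.5]
grip_width: 0.0853
```

```bash
python3 - <<'E'
from h import *
state(); s=look('w2')
E
```

```text
t 2.67 tcp [ 0.4651 -0.2273  0.2952] z-axis [-0.007  0.001 -1.   ] y [-0.031  1.     0.001] F [0.2 0.4 0.5] w 0.0853 q [-0.15  0.21  0.6   1.83 -0.13  1.15  2.1 ]
```

View pics/w2.png

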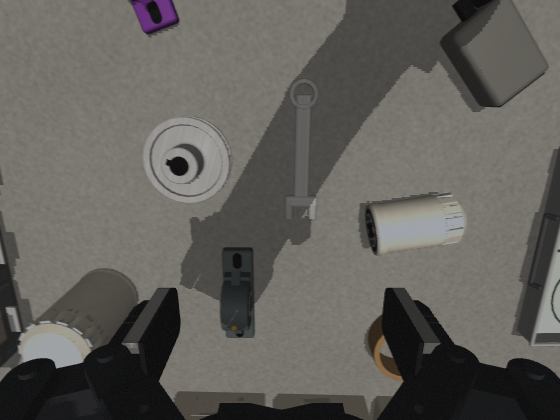

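The pulley rim centre is at (187,159) with hub top at (181,166). The filter base centre is at (373,229) and its dome at (463,218). The block foot runs from (238,248) to (239,337).

```bash
python3 - <<'E'
from h import *
s,po=load('w2'); st=env.snapshot('top')
R=lambda uv,z: ray(s,uv,z,po).round(4)[:2]
print('pulley rim',R((187,159),.022),'diam',R((143.5,159),.022)-R((230.5,159),.022),'hub',R((181,165.5),.05))
print('top pulley',ray(st,(688/2.343+95,247/2.343+125),.022).round(4))
b,d=R((373,229),.03),R((463,218),.03); print('filter',b,d,np.linalg.norm(d-b),np.degrees(np.arctan2(*(d-b)[::-1])))
print('top filter',[ray(st,(u/2.343+95,v/2.343+125),.03).round(4) for u,v in((497,175),(408,190))])
e1,e2=R((238,248),.012),R((239.5,337),.014); print('block',e1,e2,(e1+e2)/2,np.linalg.norm(e2-e1))
print('block w',R((223,249),.014)-R((253,249),.014))
print('top block',[ray(st,(u/2.343+95,v/2.343+125),.014).round(4) for u,v in((632,37),(634,150))])
E
```

```text
pulley rim [ 0.4471 -0.3289] diam [ 0.0028 -0.0956] hub [ 0.4494 -0.3283]
top pulley [ 0.4473 -0.3359  0.022 ]
filter [ 0.5199 -0.1175] [ 0.5036 -0.0166] 0.10220812100806861 99.17662903695405
top filter [array([ 0.5206, -0.1276,  0.03  ]), array([ 0.5021, -0.0313,  0.03  ])]
block [ 0.5558 -0.2748] [ 0.6832 -0.2735] [ 0.6195  -0.27415] 0.12740663248041686
block w [ 0.0011 -0.0366]
top block [array([ 0.6814, -0.2769,  0.014 ]), array([ 0.5537, -0.2791,  0.014 ])]
```

```bash
python3 - <<'E'
from h import *
plan([([.448,-.333,.12],rot(0))],step=5.5)
s,po=load('w2'); g=cv2.cvtColor(s['color'],cv2.COLOR_BGR2GRAY)
for v in(300,310,320,330): 
    r=g[v].astype(int); print(v,[ (i,r[i]) for i in list(range(172,190,2))],[(i,r[i]) for i in range(376,396,2)])
E
```

```text
to [ 0.448 -0.333  0.12 ] rows 4
   [0.53, -2.74, 4.38] [0.001, -0.002, 0.009]
   [0.51, -2.74, 4.38] [0.001, -0.002, 0.009]
   [0.49, -2.74, 4.38] [0.001, -0.002, 0.009]
   [0.47, -2.75, 4.38] [0.001, -0.002, 0.009]
300 [(172, np.int64(15)), (174, np.int64(15)), (176, np.int64(15)), (178, np.int64(62)), (180, np.int64(116)), (182, np.int64(115)), (184, np.int64(116)), (186, np.int64(117)), (188, np.int64(116))] [(376, np.int64(120)), (378, np.int64(120)), (380, np.int64(123)), (382, np.int64(128)), (384, np.int64(45)), (386, np.int64(13)), (388, np.int64(15)), (390, np.int64(16)), (392, np.int64(12)), (394, np.int64(12))]
310 [(172, np.int64(14)), (174, np.int64(12)), (176, np.int64(15)), (178, np.int64(13)), (180, np.int64(114)), (182, np.int64(121)), (184, np.int64(118)), (186, np.int64(117)), (188, np.int64(116))] [(376, np.int64(122)), (378, np.int64(119)), (380, np.int64(121)), (382, np.int64(79)), (384, np.int64(16)), (386, np.int64(17)), (388, np.int64(16)), (390, np.int64(12)), (392, np.int64(14)), (394, np.int64(12))]
320 [(172, np.int64(15)), (174, np.int64(16)), (176, np.int64(15)), (178, np.int64(12)), (180, np.int64(61)), (182, np.int64(113)), (184, np.int64(115)), (186, np.int64(117)), (188, np.int64(117))] [(376, np.int64(41)), (378, np.int64(38)), (380, np.int64(41)), (382, np.int64(17)), (384, np.int64(15)), (386, np.int64(14)), (388, np.int64(15)), (390, np.int64(16)), (392, np.int64(20)), (394, np.int64(16))]
330 [(172, np.int64(14)), (174, np.int64(12)), (176, np.int64(14)), (178, np.int64(16)), (180, np.int64(114)), (182, np.int64(122)), (184, np.int64(122)), (186, np.int64(120)), (188, np.int64(121))] [(376, np.int64(40)), (378, np.int64(40)), (380, np.int64(42)), (382, np.int64(26)), (384, np.int64(14)), (386, np.int64(13)), (388, np.int64(17)), (390, np.int64(15)), (392, np.int64(13)), (394, np.int64(15))]
```

Call:
move_arm([
  [0, 0.5, -2.7, 4.4, 0, 0, 0.009],
  [0, 0.5, -2.7, 4.4, 0, 0, 0.009],
  [0, 0.5, -2.7, 4.4, 0, 0, 0.009],
  [0, 0.5, -2.7, 4.4, 0, 0, 0.009],
  [0, 0, 0, 0, 0, 0, 0],
])

```text
t: 3.4
tcp_pos: [0.4566, -0.3186, 0.1139]
tool_rot: [0.034, -3.14, -0.017]
wrist_force: [-0.6, 0.5, -0.1]
grip_width: 0.0856
```

```bash
python3 - <<'E'
from h import *
state(); s=look('w3')
E
```

```text
t 3.4 tcp [ 0.4566 -0.3186  0.1139] z-axis [-0.001  0.011 -1.   ] y [-0.022  1.     0.011] F [-0.6  0.5 -0.1] w 0.0856 q [ 0.13  0.51  0.54  1.92 -0.36  0.81  2.46]
```

View pics/w3.png

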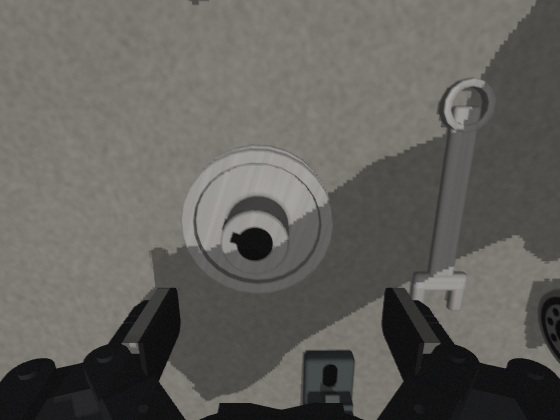

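Rim spans 182–333 by 147–294, so its centre is (257.5,220). The hub top centre is about (255,241).

```bash
python3 - <<'E'
from h import *
s,po=load('w3')
print(ray(s,(257.5,220),.022,po),ray(s,(255,241),.05,po), ray(s,(182,220),.022,po)-ray(s,(333,220),.022,po))
plan([([.4475,-.332,.052],rot(-.15))])
E
```

```text
[ 0.44624397 -0.33086999  0.022     ] [ 0.44895948 -0.33085208  0.05      ] [ 0.00159762 -0.09424393  0.        ]
to [ 0.448 -0.332  0.052] rows 2
   [0.55, -0.72, 3.17] [0.005, 0.0, 0.087]
   [0.49, -0.75, 3.18] [0.005, 0.0, 0.087]
```

Call:
move_arm([
  [0, 0.6, -0.8, 2.0, 0.005, 0, 0.05],
  [0, 0.4, -0.7, 2.0, 0.005, 0, 0.05],
  [0, 0, 0, 1.0, 0, 0, 0],
  [0, 0, 0, 0, 0, 0, 0],
])

```text
t: 3.95
tcp_pos: [0.4567, -0.3255, 0.0704]
tool_rot: [0.103, 3.128, 0.004]
wrist_force: [0.7, -0.0, 0.4]
grip_width: 0.0857
```

```bash
sed -i "s/    d=np.linalg.inv(s\['K'\])@np.array(\[uv\[0\],uv\[1\],1.\])/    d=np.linalg.inv(s['K'])@np.array([uv[0]-(3.3 if pose is not None else 0),uv[1],1.])/; s/p=s\['K'\]@p; return p\[:2\]\/p\[2\]/p=s['K']@p; return p[:2]\/p[2]+([3.3,0] if pose is not None else [0,0])/" h.py; python3 - <<'E'
from h import *
state(); 
for n,uv,z in(('w3',(257.5,220),.022),('w2',(187,159),.022)):
    s,po=load(n); print(ray(s,uv,z,po))
plan([([.4475,-.333,.052],rot(-.15))])
E
```

```text
t 3.95 tcp [ 0.4567 -0.3255  0.0704] z-axis [ 0.012  0.002 -1.   ] y [0.065 0.998 0.003] F [ 0.7 -0.   0.4] w 0.0857 q [ 0.15  0.58  0.51  1.95 -0.44  0.71  2.44]
[ 0.44627888 -0.33292938  0.022     ]
[ 0.44719384 -0.33255459  0.022     ]
to [ 0.448 -0.333  0.052] rows 1
   [0.89, -0.81, 1.82] [0.004, 0.012, 0.084]
```

Call:
move_arm([
  [0, 1.0, -0.9, 1.0, 0.004, 0.012, 0],
  [0, 0.2, -0.2, 0.8, 0, 0, 0],
  [0, 0, 0, 0, 0, 0, 0],
])

```text
t: 4.32
tcp_pos: [0.445, -0.3358, 0.053]
tool_rot: [0.098, 3.138, -0.003]
wrist_force: [-0.4, -0.4, 0.1]
grip_width: 0.0857
```

```bash
python3 - <<'E'
from h import *
state(); plan([([.4475,-.333,.052],rot(-.07))])
E
```

```text
t 4.33 tcp [ 0.445  -0.3358  0.053 ] z-axis [ 0.002 -0.002 -1.   ] y [ 0.063  0.998 -0.002] F [-0.4 -0.4  0.1] w 0.0857 q [ 0.19  0.6   0.5   1.96 -0.45  0.68  2.47]
to [ 0.448 -0.333  0.052] rows 1
   [-0.24, 0.3, 0.1] [-0.002, 0.002, 0.007]
```

Call:
move_arm([
  [0, -0.2, 0.2, 0, 0, 0, 0],
  [0, 0, 0, 0, 0, 0, 0],
  [1, 0, 0, 0, 0, 0, 0],
  [1, 0, 0, 0, 0, 0, 0],
  [1, 0, 0, 0, 0, 0, 0],
  [1, 0, 0, 0, 0, 0, 0],
  [1, 0, 0, 0, 0, 0, 0],
], newtons=60)

```text
t: 5.2
tcp_pos: [0.4477, -0.3338, 0.0538]
tool_rot: [0.098, 3.137, -0.002]
wrist_force: [-0.0, 0.9, -0.1]
grip_width: 0.0362
```

```bash
python3 - <<'E'
from h import *
state()
plan([([.4475,-.333,.22],rot(-.07)),([.56,.177,.22],rot(0))],step=6)
E
```

```text
t 5.2 tcp [ 0.4477 -0.3338  0.0538] z-axis [ 0.003 -0.001 -1.   ] y [ 0.063  0.998 -0.001] F [-0.   0.9 -0.1] w 0.0362 q [ 0.18  0.6   0.5   1.96 -0.45  0.69  2.47]
to [ 0.448 -0.333  0.22 ] rows 3
   [-0.01, 0.02, -5.54] [-0.0, 0.001, 0.002]
   [-0.0, 0.02, -5.54] [-0.0, 0.001, 0.002]
   [0.0, 0.02, -5.54] [-0.0, 0.001, 0.002]
to [0.56  0.177 0.22 ] rows 9
   [-0.85, 5.74, 0.0] [0.0, 0.0, -0.008]
   [-0.9, 5.73, 0.0] [0.0, 0.0, -0.008]
   [-0.94, 5.73, 0.0] [0.0, 0.0, -0.008]
   [-0.98, 5.72, 0.0] [0.0, 0.0, -0.008]
   [-1.03, 5.71, 0.0] [0.0, 0.0, -0.008]
   [-1.07, 5.7, 0.0] [0.0, 0.0, -0.008]
   [-1.12, 5.69, 0.0] [0.0, 0.0, -0.008]
   [-1.16, 5.69, 0.0] [0.0, 0.0, -0.008]
   [-1.21, 5.68, 0.0] [0.0, 0.0, -0.008]
```

Call:
move_arm([
  [1, 0, 0, -3, 0, 0, 0],
  [1, 0, 0, -5.5, 0, 0, 0],
  [1, 0, 0, -5.5, 0, 0, 0],
  [1, 0, 0, -4, 0, 0, 0],
  [1, -0.8, 5.6, 0, 0, 0, -0.008],
  [1, -0.9, 5.7, 0, 0, 0, -0.008],
  [1, -0.9, 5.7, 0, 0, 0, -0.008],
  [1, -1.0, 5.7, 0, 0, 0, -0.008],
  [1, -1.0, 5.7, 0, 0, 0, -0.008],
  [1, -1.0, 5.7, 0, 0, 0, -0.008],
  [1, -1.1, 5.7, 0, 0, 0, -0.008],
  [1, -1.1, 5.7, 0, 0, 0, -0.008],
  [1, -1.2, 5.7, 0, 0, 0, -0.008],
  [1, 0, 0, 0, 0, 0, 0],
])

```text
t: 6.95
tcp_pos: [0.5498, 0.1922, 0.23]
tool_rot: [0.012, -3.129, 0.001]
wrist_force: [0.5, -0.6, -4.7]
grip_width: 0.036
```

```bash
python3 - <<'E'
from h import *
from scipy.optimize import least_squares
state(); look('w4')
s,po=load('w1'); st=env.snapshot('top')
c={'f':((239.5,180),(226/2.343+95,206/2.343+125)),'p':((241.5,261),(226.5/2.343+95,98.5/2.343+125)),'b':((351,179),(95/2.343+95,209/2.343+125))}
loc={'f':(-.06,-.075),'p':(.06,-.075),'b':(-.06,.075)}
cor={(-.124,-.154):(174,132),(-.124,.154):(421,132),(.124,-.154):(187,306)}
def W(v,l): a=v[2];return np.array([v[0]+l[0]*np.cos(a)-l[1]*np.sin(a),v[1]+l[0]*np.sin(a)+l[1]*np.cos(a)])
def f(v):
    r=[]
    for i,(k,(w,t)) in enumerate(c.items()):
        X=np.r_[W(v,loc[k]),v[3+i]]; r+=list((proj(s,X,po)-w)); r+=list((proj(st,X)-t)*.7)
    for l,w in cor.items(): r+=list((proj(s,np.r_[W(v,l),.03],po)-w)*.7)
    return r
v=least_squares(f,[.54,.244,.035,.015,.015,.015],loss='soft_l1').x
print(v.round(4),'res',np.round(f(v),1))
for k in loc: print(k,W(v,loc[k]).round(4))
E
```

```text
t 6.95 tcp [0.5498 0.1922 0.23  ] z-axis [-0.012 -0.    -1.   ] y [-0.008  1.    -0.   ] F [ 0.5 -0.6 -4.7] w 0.036 q [-0.75  0.39  0.45  1.75 -0.19  1.06  1.34]
[0.5398 0.2477 0.0379 0.0161 0.0157 0.0063] res [-0.  -0.2 -0.4 -0.3  0.7  0.1 -0.3 -0.2 -0.9  0.1 -0.9 -0.2 -0.7 -0.5
 -0.5  0.8  1.1 -1.1]
f [0.4826 0.1704]
p [0.6026 0.175 ]
b [0.477  0.3203]
```

View pics/w4.png

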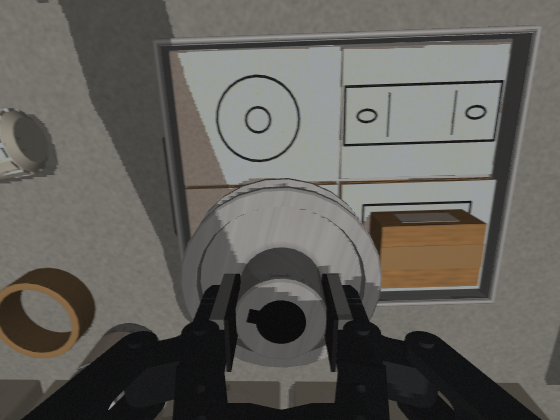

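The pulley is held level. The filter circle is at (258,118) and the block outline centre at (423,113). These check the card fit.

```bash
python3 - <<'E'
from h import *
s,po=load('w4')
print(ray(s,(258,118),.016,po),ray(s,(423,113),.008,po))
plan([([.6025,.175,.11],rot(0)),([.6025,.175,.08],rot(0))])
E
```

```text
[0.48160689 0.16971185 0.016     ] [0.47645347 0.32114872 0.008     ]
to [0.602 0.175 0.11 ] rows 3
   [-1.8, -0.36, 3.99] [-0.001, -0.004, 0.0]
   [-1.79, -0.37, 4.0] [-0.001, -0.004, 0.0]
   [-1.77, -0.37, 4.0] [-0.001, -0.004, 0.0]
to [0.602 0.175 0.08 ] rows 1
   [0.0, 0.0, 3.0] [0.0, 0.0, 0.0]
```

Call:
move_arm([
  [1, -2.0, -0.6, 2.5, 0, -0.004, 0],
  [1, -2.0, -0.6, 4.0, 0, -0.004, 0],
  [1, -1.3, -0.3, 4.0, 0, -0.004, 0],
  [1, 0, 0, 0.5, 0, 0, 0],
  [1, 0, 0, 0, 0, 0, 0],
])

```text
t: 7.68
tcp_pos: [0.6031, 0.1615, 0.1182]
tool_rot: [-0.014, -3.141, 0.01]
wrist_force: [0.2, -0.5, -3.8]
grip_width: 0.0363
```

```bash
python3 - <<'E'
from h import *
state()
plan([([.6025,.175,.085],rot(0))])
E
```

```text
t 7.67 tcp [0.6031 0.1615 0.1182] z-axis [-0.    -0.006 -1.   ] y [ 0.009  1.    -0.006] F [ 0.2 -0.5 -3.8] w 0.0363 q [-0.63  0.58  0.41  1.75 -0.28  0.87  1.46]
to [0.602 0.175 0.085] rows 1
   [0.07, 1.37, 3.31] [-0.006, -0.0, -0.009]
```

Call:
move_arm([
  [1, 0, 0.7, 1.5, -0.006, 0, 0],
  [1, 0, 0.6, 1.5, 0, 0, 0],
  [1, 0, 0, 0, 0, 0, 0],
  [1, 0, 0, 0, 0, 0, 0],
])

```text
t: 8.18
tcp_pos: [0.6038, 0.1766, 0.0894]
tool_rot: [0.012, 3.138, 0.004]
wrist_force: [-0.2, -1.2, -4.2]
grip_width: 0.0361
```

```bash
python3 - <<'E'
from h import *
for i in range(2): state()
plan([([.6025,.175,.08],rot(0))])
E
```

```text
t 8.18 tcp [0.6038 0.1766 0.0894] z-axis [ 0.003  0.003 -1.   ] y [0.008 1.    0.003] F [-0.2 -1.2 -4.2] w 0.0361 q [-0.63  0.62  0.39  1.76 -0.31  0.82  1.47]
t 8.18 tcp [0.6038 0.1766 0.0894] z-axis [ 0.003  0.003 -1.   ] y [0.008 1.    0.003] F [-0.2 -1.2 -4.2] w 0.0361 q [-0.63  0.62  0.39  1.76 -0.31  0.82  1.47]
to [0.602 0.175 0.08 ] rows 1
   [0.13, -0.17, 0.94] [0.003, 0.003, -0.008]
```

Call:
move_arm([
  [1, 0.1, -0.1, 0.6, 0, 0, 0],
  [1, 0, 0, 0.4, 0, 0, 0],
  [1, 0, 0, 0.2, 0, 0, 0],
  [1, 0, 0, 0.2, 0, 0, 0],
])

```text
t: 8.68
tcp_pos: [0.6032, 0.1755, 0.0753]
tool_rot: [0.012, 3.137, 0.005]
wrist_force: [-0.3, 0.4, -4.8]
grip_width: 0.0361
```

Call:
move_arm([
  [1, 0, 0, 0.2, 0, 0, 0],
  [1, 0, 0, 0.2, 0, 0, 0],
])

```text
t: 8.93
tcp_pos: [0.6034, 0.1755, 0.0711]
tool_rot: [0.013, 3.137, 0.005]
wrist_force: [-0.4, 0.1, -4.2]
grip_width: 0.0362
```

Call:
move_arm([
  [1, 0, 0, 0.2, 0, 0, 0],
  [1, 0, 0, 0.1, 0, 0, 0],
])

```text
t: 9.18
tcp_pos: [0.6035, 0.1756, 0.0681]
tool_rot: [0.013, 3.137, 0.005]
wrist_force: [-1.4, -0.1, 2.5]
grip_width: 0.0361
```

The force went from -4.2 to +2.5 N, so the pulley rests on its card (top at about 14 mm). Releasing.

Call:
move_arm([
  [0.75, 0, 0, 0, 0, 0, 0],
  [0.4, 0, 0, 0, 0, 0, 0],
  [0, 0, 0, 0, 0, 0, 0],
  [0, 0, 0, 0, 0, 0, 0],
  [0, 0, 0, -2.5, 0, 0, 0],
  [0, 0, 0, -5, 0, 0, 0],
  [0, 0, 0, -5, 0, 0, 0],
  [0, 0, 0, -3, 0, 0, 0],
  [0, 0, 0, 0, 0, 0, 0],
])

```text
t: 10.3
tcp_pos: [0.6041, 0.1751, 0.2299]
tool_rot: [0.013, 3.132, 0.007]
wrist_force: [0.1, -0.3, -0.5]
grip_width: 0.0855
```

```bash
python3 - <<'E'
from h import *
state(); look('w5')
plan([([.56,-.275,.2],rot(0)),([.6185,-.275,.12],rot(-.03))],step=6)
E
```

```text
t 10.3 tcp [0.6041 0.1751 0.2299] z-axis [ 0.009  0.005 -1.   ] y [0.008 1.    0.005] F [ 0.1 -0.3 -0.5] w 0.0855 q [-0.69  0.46  0.46  1.65 -0.23  1.08  1.4 ]
to [ 0.56  -0.275  0.2  ] rows 8
   [0.5, -5.63, 0.33] [0.001, 0.001, -0.001]
   [0.5, -5.63, 0.33] [0.001, 0.001, -0.001]
   [0.51, -5.63, 0.34] [0.001, 0.001, -0.001]
   [0.51, -5.63, 0.34] [0.001, 0.001, -0.001]
   [0.52, -5.63, 0.34] [0.001, 0.001, -0.001]
   [0.53, -5.63, 0.35] [0.001, 0.001, -0.001]
   [0.53, -5.63, 0.35] [0.001, 0.001, -0.001]
   [0.54, -5.63, 0.35] [0.001, 0.001, -0.001]
to [ 0.618 -0.275  0.12 ] rows 2
   [-2.92, 0.0, 4.0] [0.0, 0.0, 0.015]
   [-2.92, 0.04, 4.0] [0.0, 0.0, 0.015]
```

Call:
move_arm([
  [0, 0.4, -5.6, 0.3, 0, 0, 0],
  [0, 0.4, -5.6, 0.3, 0, 0, 0],
  [0, 0.4, -5.6, 0.3, 0, 0, 0],
  [0, 0.4, -5.6, 0.3, 0, 0, 0],
  [0, 0, -5.6, 0.3, 0, 0, 0],
  [0, 0, -5.6, 0.3, 0, 0, 0],
  [0, 0, -5.6, 0.3, 0, 0, 0],
  [0, -0.5, -5.6, 1, 0, 0, 0],
  [0, -0.5, 0, 2, 0, 0, 0],
  [0, 0, 0, 0, 0, 0, 0],
])

```text
t: 11.6
tcp_pos: [0.5883, -0.2822, 0.1588]
tool_rot: [-0.005, -3.13, -0.009]
wrist_force: [-0.3, -0.1, -0.1]
grip_width: 0.0854
```

```bash
python3 - <<'E'
from h import *
state()
plan([([.6185,-.278,.12],rot(.013))])
E
```

```text
t 11.6 tcp [ 0.5883 -0.2822  0.1588] z-axis [-0.011  0.006 -1.   ] y [0.003 1.    0.006] F [-0.3 -0.1 -0.1] w 0.0854 q [ 0.03  0.59  0.5   1.64 -0.33  1.01  2.21]
to [ 0.618 -0.278  0.12 ] rows 1
   [-3.06, 0.41, 3.85] [0.006, -0.011, -0.016]
```

Call:
move_arm([
  [0, -1.6, 0.2, 2.0, 0.006, -0.011, -0.016],
  [0, -1.4, 0.2, 2.0, 0, 0, 0],
  [0, 0, 0, 0, 0, 0, 0],
])

```text
t: 11.98
tcp_pos: [0.6189, -0.2733, 0.1173]
tool_rot: [0.027, -3.14, -0.003]
wrist_force: [-1.0, -0.6, 0.5]
grip_width: 0.0856
```

```bash
python3 - <<'E'
from h import *
state(); s=look('w6'); cv2.imwrite('pics/w56.png',np.hstack([cv2.resize(cv2.imread('pics/w5.png'),(400,300)),cv2.resize(s['color'],(400,300))]))
plan([([.6185,-.278,.05],rot(.013))])
E
```

```text
t 11.97 tcp [ 0.6189 -0.2733  0.1173] z-axis [-0.002  0.002 -1.   ] y [-0.017  1.     0.002] F [-1.  -0.6  0.5] w 0.0856 q [ 0.04  0.67  0.47  1.61 -0.36  0.95  2.22]
to [ 0.618 -0.278  0.05 ] rows 2
   [0.02, -0.21, 3.42] [0.001, -0.0, 0.002]
   [0.02, -0.2, 3.42] [0.001, -0.0, 0.002]
```

View pics/w56.png

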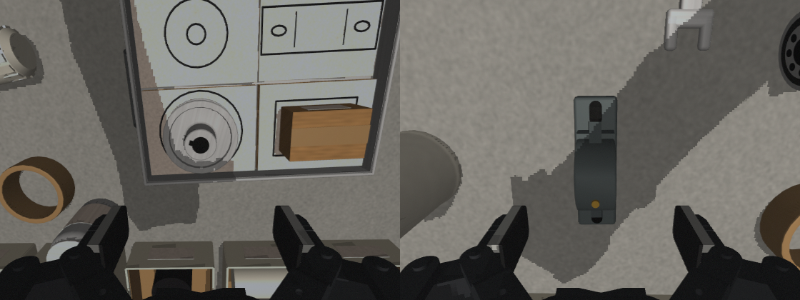

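Left: the pulley sits over its circle at (201,133). Right: the block foot spans columns 574–616 and rows 97–223.

```bash
python3 - <<'E'
from h import *
s,po=load('w6')
a,b=ray(s,(273,136),.014,po),ray(s,(273.5,312),.014,po); print(a,b,(a+b)/2)
s,po=load('w5')
print('pulley hub top',ray(s,(201*1.4,144*1.4),.0645,po),'circle',ray(s,(201.5*1.4,131*1.4),.0145,po))
E
```

```text
[ 0.55817396 -0.27939759  0.014     ] [ 0.68251629 -0.27820492  0.014     ] [ 0.62034513 -0.27880126  0.014     ]
pulley hub top [0.60421055 0.17521015 0.0645    ] circle [0.60081296 0.17585564 0.0145    ]
```

Call:
move_arm([
  [0, 0, -0.2, 3.0, 0, 0, -0.015],
  [0, 0, -0.2, 3.0, 0, 0, -0.01],
  [0, 0, 0, 0.6, 0, 0, 0],
  [0, 0, 0, 0, 0, 0, 0],
])

```text
t: 12.52
tcp_pos: [0.6201, -0.2773, 0.0571]
tool_rot: [-0.07, 3.136, -0.001]
wrist_force: [1.1, -0.3, 1.1]
grip_width: 0.0854
```

Call:
move_arm([
  [0, 0, 0, 0.7, 0, 0, 0.03],
  [0, 0, 0, 0, 0, 0, 0],
  [1, 0, 0, 0, 0, 0, 0],
  [1, 0, 0, 0, 0, 0, 0],
  [1, 0, 0, 0, 0, 0, 0],
  [1, 0, 0, 0, 0, 0, 0],
  [1, 0, 0, 0, 0, 0, 0],
])

```text
t: 13.4
tcp_pos: [0.6219, -0.2777, 0.0536]
tool_rot: [-0.019, 3.132, -0.003]
wrist_force: [0.1, 0.3, -0.1]
grip_width: 0.0313
```

```bash
python3 - <<'E'
from h import *
state()
plan([([.60,-.25,.18],rot(0)),([.477,.3205,.20],rot(-1.533))],step=6)
E
```

```text
t 13.4 tcp [ 0.6219 -0.2777  0.0536] z-axis [ 0.01  -0.002 -1.   ] y [-0.012  1.    -0.002] F [ 0.1  0.3 -0.1] w 0.0313 q [ 0.06  0.75  0.44  1.64 -0.4   0.83  2.25]
to [ 0.6  -0.25  0.18] rows 3
   [0.68, 0.92, -4.22] [-0.001, 0.003, 0.004]
   [0.69, 0.92, -4.22] [-0.001, 0.003, 0.004]
   [0.71, 0.92, -4.22] [-0.001, 0.003, 0.004]
to [0.477 0.32  0.2  ] rows 10
   [1.23, 5.7, -0.2] [0.0, 0.0, 0.153]
   [2.09, 5.45, -0.2] [0.0, 0.0, 0.153]
   [2.89, 5.07, -0.2] [0.0, 0.0, 0.153]
   [3.63, 4.57, -0.2] [0.0, 0.0, 0.153]
   [4.29, 3.96, -0.2] [0.0, 0.0, 0.153]
   [4.84, 3.26, -0.2] [0.0, 0.0, 0.153]
   [5.28, 2.48, -0.2] [0.0, 0.0, 0.153]
   [5.6, 1.64, -0.2] [0.0, 0.0, 0.153]
   [5.79, 0.77, -0.2] [0.0, 0.0, 0.153]
   [5.83, -0.12, -0.2] [0.0, 0.0, 0.153]
```

Call:
move_arm([
  [1, 0.3, 0, -3, 0, 0, 0],
  [1, 0.7, 0.9, -5, 0, 0.003, 0],
  [1, 0.7, 0.9, -5, 0, 0.003, 0],
  [1, 1.2, 5.7, -0.4, 0, 0, 0.153],
  [1, 2.1, 5.4, -0.2, 0, 0, 0.153],
  [1, 2.9, 5.1, -0.2, 0, 0, 0.153],
  [1, 3.6, 4.6, -0.2, 0, 0, 0.153],
  [1, 4.3, 4.0, -0.2, 0, 0, 0.153],
  [1, 4.8, 3.3, -0.2, 0, 0, 0.153],
  [1, 5.3, 2.5, -0.2, 0, 0, 0.153],
  [1, 5.6, 1.6, -0.2, 0, 0, 0.153],
  [1, 5.8, 0.8, -0.2, 0, 0, 0.153],
  [1, 5.8, -0.1, -0.2, 0, 0, 0.153],
  [1, 0, 0, 0, 0, 0, 0],
])

```text
t: 15.15
tcp_pos: [0.4756, 0.3307, 0.2002]
tool_rot: [-2.217, -2.216, 0.016]
wrist_force: [-0.2, -0.3, -4.4]
grip_width: 0.0313
```

```bash
python3 - <<'E'
from h import *
state(); look('w7')
plan([([.477,.319,.10],rot(-1.533))],step=4)
E
```

```text
t 15.15 tcp [0.4756 0.3307 0.2002] z-axis [-0.012 -0.003 -1.   ] y [ 1.    -0.001 -0.012] F [-0.2 -0.3 -4.4] w 0.0313 q [-1.32  0.51  0.88  1.81 -0.46  1.05 -0.26]
to [0.477 0.319 0.1  ] rows 3
   [-0.26, 0.06, 3.34] [-0.004, 0.001, -0.013]
   [-0.27, 0.04, 3.34] [-0.004, 0.001, -0.013]
   [-0.27, 0.02, 3.34] [-0.004, 0.001, -0.013]
```

Call:
move_arm([
  [1, -0.4, 0.1, 3.0, -0.004, 0, -0.02],
  [1, -0.4, 0, 4.0, -0.004, 0, -0.018],
  [1, -0.3, 0, 3.0, -0.004, 0, 0],
  [1, 0, 0, 0.5, 0, 0, 0],
  [1, 0, 0, 0, 0, 0, 0],
])

```text
t: 15.82
tcp_pos: [0.4783, 0.3093, 0.093]
tool_rot: [2.18, 2.256, -0.007]
wrist_force: [-1.0, -0.9, -4.4]
grip_width: 0.0311
```

```bash
python3 - <<'E'
from h import *
state()
plan([([.477,.319,.08],rot(-1.533))],step=4)
E
```

```text
t 15.82 tcp [0.4783 0.3093 0.093 ] z-axis [ 0.    -0.007 -1.   ] y [ 0.999  0.035 -0.   ] F [-1.  -0.9 -4.4] w 0.0311 q [-1.21  0.63  0.76  1.92 -0.57  0.83 -0.1 ]
to [0.477 0.319 0.08 ] rows 1
   [0.98, -0.09, 1.29] [-0.0, 0.007, -0.003]
```

Call:
move_arm([
  [1, 0.5, -0.1, 0.4, 0, 0.007, 0],
  [1, 0.4, 0, 0.4, 0, 0, 0],
  [1, 0, 0, 0.2, 0, 0, 0],
  [1, 0, 0, 0, 0, 0, 0],
])

```text
t: 16.32
tcp_pos: [0.4783, 0.3202, 0.0851]
tool_rot: [-2.181, -2.26, -0.008]
wrist_force: [-0.9, 0.5, -4.2]
grip_width: 0.031
```

Call:
move_arm([
  [1, -0.1, -0.1, 0.4, 0, 0, 0],
  [1, 0, 0, 0.3, 0, 0, 0],
  [1, 0, 0, 0.2, 0, 0, 0],
  [1, 0, 0, 0.2, 0, 0, 0],
])

```text
t: 16.82
tcp_pos: [0.4774, 0.3191, 0.0736]
tool_rot: [-2.181, -2.26, -0.008]
wrist_force: [0.6, 0.0, -4.9]
grip_width: 0.031
```

```bash
python3 - <<'E'
from h import *
state()
E
```

```text
t 16.82 tcp [0.4774 0.3191 0.0736] z-axis [ 0.003  0.004 -1.   ] y [0.999 0.035 0.003] F [ 0.6  0.  -4.9] w 0.031 q [-1.2   0.65  0.73  1.92 -0.61  0.79 -0.09]
```

Call:
move_arm([
  [1, 0, 0, 0.2, 0, 0, 0],
  [1, 0, 0, 0.2, 0, 0, 0],
])

```text
t: 17.08
tcp_pos: [0.4775, 0.319, 0.0693]
tool_rot: [-2.181, -2.26, -0.008]
wrist_force: [0.1, -0.1, -4.9]
grip_width: 0.0313
```

Call:
move_arm([
  [1, 0, 0, 0.2, 0, 0, 0],
  [1, 0, 0, 0.15, 0, 0, 0],
])

```text
t: 17.32
tcp_pos: [0.4775, 0.319, 0.0655]
tool_rot: [-2.181, -2.26, -0.008]
wrist_force: [-0.2, 0.2, -4.5]
grip_width: 0.0316
```

Call:
move_arm([
  [1, 0, 0, 0.2, 0, 0, 0],
  [1, 0, 0, 0.15, 0, 0, 0],
])

```text
t: 17.58
tcp_pos: [0.4775, 0.3191, 0.0617]
tool_rot: [-2.181, -2.26, -0.008]
wrist_force: [0.3, -0.2, -4.4]
grip_width: 0.0309
```

Call:
move_arm([
  [1, 0, 0, 0.15, 0, 0, 0],
  [1, 0, 0, 0.15, 0, 0, 0],
])

```text
t: 17.82
tcp_pos: [0.4779, 0.3197, 0.0596]
tool_rot: [-2.18, -2.26, -0.01]
wrist_force: [-6.3, -1.5, 22.4]
grip_width: 0.031
```

Contact is felt: the force swung by 27 N and the card top is at about 6 mm. I ease off, release and rise.

Call:
move_arm([
  [1, 0, 0, 0, 0, 0, 0],
  [0.7, 0, 0, 0, 0, 0, 0],
  [0.3, 0, 0, 0, 0, 0, 0],
  [0, 0, 0, 0, 0, 0, 0],
  [0, 0, 0, 0, 0, 0, 0],
  [0, 0, 0, -2.5, 0, 0, 0],
  [0, 0, 0, -5, 0, 0, 0],
  [0, 0, 0, -5, 0, 0, 0],
  [0, 0, 0, -3, 0, 0, 0],
  [0, 0, 0, 0, 0, 0, 0],
])

```text
t: 19.08
tcp_pos: [0.4786, 0.3188, 0.2201]
tool_rot: [-2.182, -2.259, -0.014]
wrist_force: [-0.1, 0.2, 0.4]
grip_width: 0.0853
```

```bash
python3 - <<'E'
from h import *
state(); look('w8'); st=env.snapshot('top'); cv2.imwrite('pics/top8.png',st['color'])
s,po=load('w2')
b=ray(s,(373,229),.03,po); print(b)
a=np.array([np.cos(np.radians(99.7)),np.sin(np.radians(99.7)),0]); t1=ray(st,(497/2.343+95,175/2.343+125),.03);t2=ray(st,(408/2.343+95,190/2.343+125),.03)
print(t1,t2,np.degrees(np.arctan2(*(t2-t1)[1::-1])))
plan([([.51,-.03,.26],rot(-1.4)),([.51,-.03,.26],rot(-1.4,.4)),([.51,-.03,.26],rot(-1.4,-.4))],step=6)
E
```

```text
t 19.07 tcp [0.4786 0.3188 0.2201] z-axis [ 0.006  0.007 -1.   ] y [0.999 0.035 0.006] F [-0.1  0.2  0.4] w 0.0853 q [-1.32  0.47  0.9   1.81 -0.42  1.05 -0.23]
[ 0.51997463 -0.12133594  0.03      ]
[ 0.52055062 -0.12755395  0.03      ] [ 0.50210945 -0.03131534  0.03      ] 100.84748362319762
to [ 0.51 -0.03  0.26] rows 6
   [-5.82, 0.34, -0.73] [0.001, -0.001, -0.023]
   [-5.83, 0.21, -0.72] [0.001, -0.001, -0.023]
   [-5.83, 0.08, -0.72] [0.001, -0.001, -0.023]
   [-5.83, -0.05, -0.72] [0.001, -0.001, -0.023]
   [-5.83, -0.19, -0.71] [0.001, -0.001, -0.023]
   [-5.82, -0.32, -0.71] [0.001, -0.001, -0.023]
to [ 0.51 -0.03  0.26] rows 3
   [0.0, 0.0, 0.0] [0.0, 0.133, -0.0]
   [0.0, 0.0, 0.0] [0.0, 0.133, -0.0]
   [0.0, 0.0, 0.0] [0.0, 0.133, -0.0]
to [ 0.51 -0.03  0.26] rows 5
   [0.0, 0.0, 0.0] [0.0, -0.16, 0.0]
   [0.0, 0.0, 0.0] [0.0, -0.16, 0.0]
   [0.0, 0.0, 0.0] [0.0, -0.16, 0.0]
   [0.0, 0.0, 0.0] [0.0, -0.16, 0.0]
   [0.0, 0.0, 0.0] [0.0, -0.16, 0.0]
```

```bash
python3 - <<'E'
from h import *
plan([([.496,.008,.22],rot(-1.388,-.5))],step=6)
E
```

```text
to [0.496 0.008 0.22 ] rows 6
   [-5.18, 0.13, -0.06] [-0.006, -0.084, -0.024]
   [-5.17, 0.0, 0.38] [-0.006, -0.084, -0.024]
   [-5.12, -0.12, 0.81] [-0.006, -0.084, -0.024]
   [-5.03, -0.25, 1.23] [-0.006, -0.084, -0.024]
   [-4.9, -0.38, 1.65] [-0.006, -0.084, -0.024]
   [-4.73, -0.51, 2.05] [-0.006, -0.084, -0.024]
```

Call:
move_arm([
  [0, -5.2, 0.1, 0, -0.006, -0.084, -0.024],
  [0, -5.2, 0, 0.4, -0.006, -0.084, -0.024],
  [0, -5.1, -0.1, 0.8, -0.006, -0.084, -0.024],
  [0, -5.0, -0.2, 1.2, -0.006, -0.084, -0.024],
  [0, -4.9, -0.4, 1.6, -0.006, -0.084, -0.024],
  [0, -4.7, -0.5, 2.0, -0.006, -0.084, -0.024],
  [0, 0, 0, 0, 0, 0, 0],
])

```text
t: 20.05
tcp_pos: [0.4921, -0.0012, 0.2153]
tool_rot: [1.722, 2.09, -0.475]
wrist_force: [0.4, 1.0, 0.9]
grip_width: 0.0855
```

```bash
python3 - <<'E'
from h import *
state(); s=look('w9'); cv2.imwrite('pics/w89.png',np.hstack([cv2.resize(cv2.imread('pics/w8.png'),(400,300)),cv2.resize(s['color'],(400,300))]))
plan([([.496,.008,.18],rot(-1.388,-.5))],step=6)
E
```

```text
t 20.05 tcp [ 0.4921 -0.0012  0.2153] z-axis [ 0.083 -0.492 -0.866] y [ 0.982  0.188 -0.013] F [0.4 1.  0.9] w 0.0855 q [-1.28  0.49  1.14  2.06  0.1   0.88 -0.06]
to [0.496 0.008 0.18 ] rows 1
   [2.32, 0.5, 2.73] [-0.007, 0.021, 0.013]
```

View pics/w89.png

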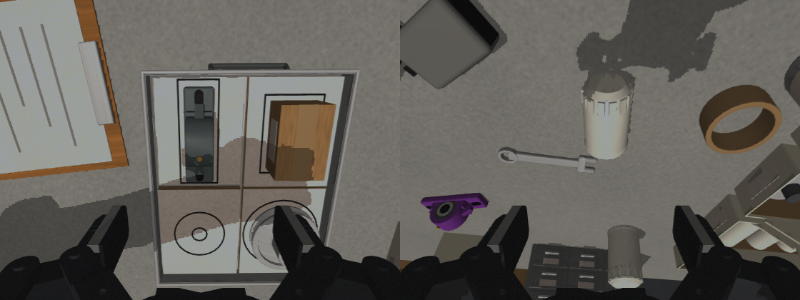

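Left: the block sits inside its outline, parallel to it. Right: the filter axis runs from about (608,115) to (606,150) in the halved image, with the dome towards the top and the fluting at row 100.

```bash
python3 - <<'E'
from h import *
s,po=load('w9')
g=s['color'].max(2)
for v in(145,160,175,190,205):
    m=np.where(g[v,230:350]>165)[0]+230; print(v,m.min(),m.max())
    c=(m.min()+m.max())/2; print(ray(s,(c,v),.03,po).round(4),ray(s,(c,v),.045,po).round(4))
b=np.array([.520,-.124]); a=np.array([-.182,.983])
print('finger line predicted axis at y=-.063: x=', b[0]+a[0]*(.061/.983))
for p in ((.520,-.124),(.502,-.028)): print(proj(s,[*p,.03],po))
E
```

```text
Traceback (most recent call last):
ValueError: zero-size array to reduction operation minimum which has no identity
```

```bash
python3 - <<'E'
from h import *
s,po=load('w9')
g=cv2.cvtColor(s['color'],cv2.COLOR_BGR2GRAY)
for v in(160,175,190,205):
    r=cv2.GaussianBlur(g,(3,3),0)[v,235:345].astype(int); m=np.where(r>r[:10].mean()+18)[0]+235; c=(m.min()+m.max())/2
    print(v,m.min(),m.max(),ray(s,(c,v),.03,po).round(4))
for p in ((.520,-.124),(.502,-.028)): print(proj(s,[*p,.03],po))
E
```

```text
160 262 315 [ 0.5069 -0.07    0.03  ]
175 263 313 [ 0.5099 -0.0874  0.03  ]
190 264 311 [ 0.5132 -0.1063  0.03  ]
205 264 309 [ 0.5163 -0.127   0.03  ]
[290.73771159 203.50208565]
[292.84530683 118.42585061]
```

```bash
python3 - <<'E'
from h import *
plan([([.499,-.016,.121],rot(-1.4,-.5))],step=4)
E
```

```text
to [ 0.499 -0.016  0.121] rows 3
   [1.06, 0.14, 3.02] [-0.0, 0.007, 0.008]
   [1.04, 0.13, 3.02] [-0.0, 0.007, 0.008]
   [1.02, 0.12, 3.03] [-0.0, 0.007, 0.008]
```

Call:
move_arm([
  [0, 1.1, 0.1, 3.0, 0, 0.007, 0.008],
  [0, 1.1, 0.1, 3.0, 0, 0.007, 0.008],
  [0, 1.0, 0.1, 2.5, 0, 0.007, 0.008],
  [0, 0, 0, 0, 0, 0, 0],
  [0, 0, 0, 0, 0, 0, 0],
])

```text
t: 20.72
tcp_pos: [0.4987, -0.0071, 0.121]
tool_rot: [1.753, 2.09, -0.445]
wrist_force: [0.1, -0.4, -0.3]
grip_width: 0.0856
```

```bash
python3 - <<'E'
from h import *
state()
plan([([.5075,-.063,.034],rot(-1.4,-.5))],step=3)
E
```

```text
t 20.73 tcp [ 0.4987 -0.0071  0.121 ] z-axis [ 0.082 -0.469 -0.879] y [ 0.985  0.174 -0.001] F [ 0.1 -0.4 -0.3] w 0.0856 q [-1.12  0.63  0.98  2.12 -0.02  0.67 -0.04]
to [ 0.507 -0.063  0.034] rows 4
   [-0.21, -0.02, 2.59] [0.0, -0.001, 0.001]
   [-0.21, -0.02, 2.59] [0.0, -0.001, 0.001]
   [-0.2, -0.02, 2.59] [0.0, -0.001, 0.001]
   [-0.2, -0.02, 2.59] [0.0, -0.001, 0.001]
```

Call:
move_arm([
  [0, -0.3, 0, 2.4, 0, 0, 0],
  [0, -0.2, 0, 2.6, 0, 0, 0],
  [0, -0.2, 0, 2.4, 0, 0, 0],
  [0, 0, 0, 0, 0, 0, 0],
])

```text
t: 21.22
tcp_pos: [0.5096, -0.0447, 0.0612]
tool_rot: [1.748, 2.093, -0.434]
wrist_force: [-0.4, -0.1, 0.7]
grip_width: 0.0855
```

```bash
python3 - <<'E'
from h import *
state()
plan([([.5075,-.063,.034],rot(-1.4,-.5))],step=3)
E
```

```text
t 21.23 tcp [ 0.5096 -0.0447  0.0612] z-axis [ 0.089 -0.465 -0.881] y [0.984 0.179 0.005] F [-0.4 -0.1  0.7] w 0.0855 q [-0.96  0.72  0.87  2.14 -0.07  0.5   0.01]
to [ 0.507 -0.063  0.034] rows 2
   [-0.13, -0.28, 1.61] [0.005, -0.003, 0.003]
   [-0.13, -0.27, 1.62] [0.005, -0.003, 0.003]
```

Call:
move_arm([
  [0, -0.2, -0.4, 1.4, 0.005, 0, 0],
  [0, -0.1, -0.1, 1.6, 0, 0, 0],
  [0, 0, 0, 0.2, 0, 0, 0],
  [0, 0, 0, 0, 0, 0, 0],
])

```text
t: 21.72
tcp_pos: [0.5093, -0.0622, 0.0346]
tool_rot: [1.749, 2.094, -0.435]
wrist_force: [-0.0, 0.4, 1.1]
grip_width: 0.0857
```

```bash
python3 - <<'E'
from h import *
state()
plan([([.5075,-.063,.034],rot(-1.4,-.5))],step=3)
E
```

```text
t 21.73 tcp [ 0.5093 -0.0622  0.0346] z-axis [ 0.088 -0.464 -0.881] y [0.984 0.179 0.003] F [-0.   0.4  1.1] w 0.0857 q [-0.89  0.76  0.82  2.16 -0.09  0.43  0.03]
to [ 0.507 -0.063  0.034] rows 1
   [-0.02, -0.2, 0.07] [0.007, -0.008, 0.007]
```

Call:
move_arm([
  [0, 0, -0.2, 0, 0, 0, 0],
  [0.5, 0, 0, 0, 0, 0, 0],
  [1, 0, 0, 0, 0, 0, 0],
  [1, 0, 0, 0, 0, 0, 0],
  [1, 0, 0, 0, 0, 0, 0],
  [1, 0, 0, 0, 0, 0, 0],
], newtons=70)

```text
t: 22.48
tcp_pos: [0.5078, -0.0615, 0.0355]
tool_rot: [1.748, 2.095, -0.433]
wrist_force: [0.0, 0.2, 0.1]
grip_width: 0.0585
```

```bash
python3 - <<'E'
from h import *
o=state()
a=np.array([np.cos(np.radians(99.6)),np.sin(np.radians(99.6)),0]); R=Ro.from_rotvec(o['tool_rot'])
print('axis in tool',R.inv().apply(a), 'base in tool',R.inv().apply(np.array([.5190,-.124,.03])-o['tcp_pos']))
plan([([.51,-.06,.2],rot(-1.4,-.46)),([.49,.06,.22],rot(-1.4,1.1))],step=5,ang=.16)
E
```

```text
t 22.48 tcp [ 0.5078 -0.0615  0.0355] z-axis [ 0.089 -0.463 -0.882] y [0.984 0.18  0.004] F [0.  0.2 0.1] w 0.0585 q [-0.89  0.76  0.82  2.16 -0.09  0.43  0.03]
axis in tool [ 0.8815967   0.01376009 -0.47180283] base in tool [-0.05341248 -0.00025844  0.03476976]
to [ 0.51 -0.06  0.2 ] rows 4
   [-1.92, 0.08, -3.64] [0.002, 0.008, 0.002]
   [-1.89, 0.08, -3.65] [0.002, 0.008, 0.002]
   [-1.86, 0.07, -3.67] [0.002, 0.008, 0.002]
   [-1.83, 0.07, -3.68] [0.002, 0.008, 0.002]
to [0.49 0.06 0.22] rows 10
   [1.0, 0.01, -0.72] [0.0, 0.156, 0.0]
   [1.1, 0.01, -0.55] [0.0, 0.156, 0.0]
   [1.17, 0.01, -0.38] [0.0, 0.156, 0.0]
   [1.22, 0.01, -0.19] [0.0, 0.156, 0.0]
   [1.23, 0.01, 0.0] [0.0, 0.156, 0.0]
   [1.22, 0.01, 0.19] [0.0, 0.156, 0.0]
   [1.17, 0.01, 0.38] [0.0, 0.156, 0.0]
   [1.1, 0.01, 0.56] [0.0, 0.156, 0.0]
   [1.0, 0.01, 0.72] [0.0, 0.156, 0.0]
   [0.88, 0.01, 0.87] [0.0, 0.156, 0.0]
```

Call:
move_arm([
  [1, -1.0, 0, -2.0, 0, 0, 0],
  [1, -1.9, 0, -3.7, 0, 0, 0],
  [1, -1.9, 0, -3.7, 0, 0, 0],
  [1, -1.9, 0, -3.7, 0, 0, 0],
  [1, 1.0, 0, -0.7, 0, 0.156, 0],
  [1, 1.1, 0, -0.5, 0, 0.156, 0],
  [1, 1.2, 0, -0.4, 0, 0.156, 0],
  [1, 1.2, 0, -0.2, 0, 0.156, 0],
  [1, 1.2, 0, 0, 0, 0.156, 0],
  [1, 0, 0, 0, 0, 0, 0],
])

```text
t: 23.72
tcp_pos: [0.4924, 0.0056, 0.1939]
tool_rot: [-1.842, -2.225, -0.29]
wrist_force: [0.1, -1.2, -3.0]
grip_width: 0.0585
```

```bash
python3 - <<'E'
from h import *
o=state()
plan([([.49,.06,.22],rot(-1.4,1.085))],step=5,ang=.16)
E
```

```text
t 23.73 tcp [0.4924 0.0056 0.1939] z-axis [-0.056  0.301 -0.952] y [0.982 0.187 0.001] F [ 0.1 -1.2 -3. ] w 0.0585 q [-0.45  0.37  0.67  1.97 -0.59  1.09  0.73]
to [0.49 0.06 0.22] rows 5
   [1.18, 0.16, -0.17] [-0.002, 0.155, 0.003]
   [1.2, 0.15, 0.02] [-0.002, 0.155, 0.003]
   [1.18, 0.15, 0.2] [-0.002, 0.155, 0.003]
   [1.14, 0.15, 0.38] [-0.002, 0.155, 0.003]
   [1.06, 0.14, 0.55] [-0.002, 0.155, 0.003]
```

```bash
python3 - <<'E'
from h import *
plan([([.475,.08,.23],rot(-2.0,1.085))],step=5,ang=.15)
E
```

```text
to [0.475 0.08  0.23 ] rows 7
   [1.2, -0.04, -0.16] [-0.058, 0.107, 0.069]
   [1.2, -0.12, -0.03] [-0.058, 0.107, 0.069]
   [1.19, -0.21, 0.08] [-0.058, 0.107, 0.069]
   [1.15, -0.3, 0.19] [-0.058, 0.107, 0.069]
   [1.1, -0.39, 0.3] [-0.058, 0.107, 0.069]
   [1.04, -0.48, 0.39] [-0.058, 0.107, 0.069]
   [0.95, -0.58, 0.46] [-0.058, 0.107, 0.069]
```

Call:
move_arm([
  [1, 1.2, 0, -0.2, -0.058, 0.107, 0.069],
  [1, 1.2, -0.1, 0, -0.058, 0.107, 0.069],
  [1, 1.2, -0.2, 0.1, -0.058, 0.107, 0.069],
  [1, 1.2, -0.3, 0.2, -0.058, 0.107, 0.069],
  [1, 1.1, -0.4, 0.3, -0.058, 0.107, 0.069],
  [1, 1.0, -0.5, 0.4, -0.058, 0.107, 0.069],
  [1, 1.0, -0.6, 0.5, -0.058, 0.107, 0.069],
  [1, 0, 0, 0, 0, 0, 0],
])

```text
t: 24.72
tcp_pos: [0.4702, 0.0622, 0.1915]
tool_rot: [-1.968, -1.503, -0.899]
wrist_force: [0.5, -0.4, -3.3]
grip_width: 0.0583
```

```bash
python3 - <<'E'
from h import *
o=state(); R=Ro.from_rotvec(o['tool_rot'])
print('axis est',R.apply([.8816,0,-.4718]).round(3),'base',(R.apply([-.0534,0,.0348])+o['tcp_pos']).round(4))
E
```

```text
t 24.73 tcp [0.4702 0.0622 0.1915] z-axis [ 0.201  0.728 -0.656] y [ 0.965 -0.264  0.002] F [ 0.5 -0.4 -3.3] w 0.0583 q [ 0.55  0.38 -0.3   2.18 -1.02  0.92  0.79]
axis est [0.057 0.214 0.975] base [0.4681 0.0537 0.1283]
```

```bash
python3 - <<'E'
from h import *
plan([([.48,.14,.2],rot(-2.27,1.085))],step=5,ang=.12)
E
```

```text
to [0.48 0.14 0.2 ] rows 5
   [1.15, -0.22, 1.06] [-0.071, 0.045, 0.049]
   [1.08, -0.35, 1.09] [-0.071, 0.045, 0.049]
   [1.01, -0.48, 1.11] [-0.071, 0.045, 0.049]
   [0.94, -0.61, 1.11] [-0.071, 0.045, 0.049]
   [0.85, -0.73, 1.1] [-0.071, 0.045, 0.049]
```

Call:
move_arm([
  [1, 1.2, -0.2, 1.1, -0.071, 0.045, 0.049],
  [1, 1.1, -0.4, 1.1, -0.071, 0.045, 0.049],
  [1, 1.0, -0.5, 1.1, -0.071, 0.045, 0.049],
  [1, 0.9, -0.6, 1.1, -0.071, 0.045, 0.049],
  [1, 0.9, -0.7, 1.1, -0.071, 0.045, 0.049],
  [1, 0, 0, 0, 0, 0, 0],
])

```text
t: 25.48
tcp_pos: [0.4569, 0.1211, 0.2135]
tool_rot: [-2.132, -1.09, -1.161]
wrist_force: [0.9, -0.7, -2.6]
grip_width: 0.0579
```

```bash
python3 - <<'E'
from h import *
o=state(); R=Ro.from_rotvec(o['tool_rot'])
print('axis est',R.apply([.8816,0,-.4718]).round(3),'base',(R.apply([-.0534,0,.0348])+o['tcp_pos']).round(4))
plan([([.48,.15,.2],rot(-2.27,1.085))],step=5,ang=.12)
E
```

```text
t 25.48 tcp [0.4569 0.1211 0.2135] z-axis [ 0.47   0.708 -0.527] y [ 0.821 -0.57  -0.033] F [ 0.9 -0.7 -2.6] w 0.0579 q [ 1.33  0.78 -1.45  2.41 -1.03  0.13  0.53]
axis est [0.064 0.034 0.997] base [0.456  0.1234 0.1498]
to [0.48 0.15 0.2 ] rows 2
   [0.41, 0.15, 1.92] [-0.048, 0.036, 0.009]
   [0.34, 0.05, 1.94] [-0.048, 0.036, 0.009]
```

Upright that way jams joints 3, 5 and 6 at their limits. Joint 5 has more room on the other side, so I'll unwind, yaw about half a turn, and stand it up with the gripper body on the +y side.

```bash
python3 - <<'E'
from h import *
plan([([.49,.06,.25],rot(-1.5,.25))],step=5,ang=.15)
E
```

```text
to [0.49 0.06 0.25] rows 7
   [0.23, 0.87, -0.67] [0.055, -0.107, -0.083]
   [0.09, 0.84, -0.73] [0.055, -0.107, -0.083]
   [-0.06, 0.8, -0.78] [0.055, -0.107, -0.083]
   [-0.21, 0.75, -0.81] [0.055, -0.107, -0.083]
   [-0.36, 0.68, -0.82] [0.055, -0.107, -0.083]
   [-0.5, 0.6, -0.81] [0.055, -0.107, -0.083]
   [-0.63, 0.51, -0.78] [0.055, -0.107, -0.083]
```

Call:
move_arm([
  [1, 0.2, 0.9, -0.7, 0.055, -0.107, -0.083],
  [1, 0.1, 0.8, -0.7, 0.055, -0.107, -0.083],
  [1, -0.1, 0.8, -0.8, 0.055, -0.107, -0.083],
  [1, -0.2, 0.8, -0.8, 0.055, -0.107, -0.083],
  [1, -0.4, 0.7, -0.8, 0.055, -0.107, -0.083],
  [1, -0.5, 0.6, -0.8, 0.055, -0.107, -0.083],
  [1, -0.6, 0.5, -0.8, 0.055, -0.107, -0.083],
  [1, 0, 0, 0, 0, 0, 0],
])

```text
t: 26.48
tcp_pos: [0.4945, 0.0663, 0.2463]
tool_rot: [-1.986, -2.204, -0.225]
wrist_force: [-0.9, 0.6, -3.7]
grip_width: 0.0582
```

```bash
python3 - <<'E'
from h import *
o=state()
plan([([.52,.09,.26],rot(0,.15)),([.50,.17,.24],rot(1.3,.3))],step=5,ang=.16)
E
```

```text
t 26.48 tcp [0.4945 0.0663 0.2463] z-axis [-0.022  0.222 -0.975] y [0.995 0.104 0.001] F [-0.9  0.6 -3.7] w 0.0582 q [ 0.55  0.31 -0.77  1.87 -0.01  1.02 -0.08]
to [0.52 0.09 0.26] rows 10
   [0.23, 0.28, -0.09] [0.027, -0.006, -0.144]
   [0.19, 0.31, -0.1] [0.027, -0.006, -0.144]
   [0.15, 0.33, -0.11] [0.027, -0.006, -0.144]
   [0.1, 0.34, -0.12] [0.027, -0.006, -0.144]
   [0.05, 0.35, -0.13] [0.027, -0.006, -0.144]
   [-0.01, 0.35, -0.14] [0.027, -0.006, -0.144]
   [-0.06, 0.34, -0.14] [0.027, -0.006, -0.144]
   [-0.1, 0.32, -0.15] [0.027, -0.006, -0.144]
   [-0.15, 0.3, -0.16] [0.027, -0.006, -0.144]
   [-0.19, 0.27, -0.17] [0.027, -0.006, -0.144]
to [0.5  0.17 0.24] rows 9
   [0.19, 0.89, 0.25] [0.032, 0.014, -0.141]
   [0.06, 0.91, 0.23] [0.032, 0.014, -0.141]
   [-0.08, 0.92, 0.2] [0.032, 0.014, -0.141]
   [-0.21, 0.9, 0.16] [0.032, 0.014, -0.141]
   [-0.34, 0.87, 0.13] [0.032, 0.014, -0.141]
   [-0.46, 0.82, 0.1] [0.032, 0.014, -0.141]
   [-0.57, 0.75, 0.07] [0.032, 0.014, -0.141]
   [-0.67, 0.66, 0.03] [0.032, 0.014, -0.141]
   [-0.76, 0.56, 0.0] [0.032, 0.014, -0.141]
```

Call:
move_arm([
  [1, 0.2, 0.3, -0.1, 0.027, -0.006, -0.144],
  [1, 0.2, 0.3, -0.1, 0.027, -0.006, -0.144],
  [1, 0.1, 0.3, -0.1, 0.027, -0.006, -0.144],
  [1, 0.1, 0.3, -0.1, 0.027, -0.006, -0.144],
  [1, 0, 0.3, -0.1, 0.027, -0.006, -0.144],
  [1, 0, 0.3, -0.1, 0.027, -0.006, -0.144],
  [1, -0.1, 0.3, -0.1, 0.027, -0.006, -0.144],
  [1, -0.1, 0.3, -0.1, 0.027, -0.006, -0.144],
  [1, -0.1, 0.3, -0.2, 0.027, -0.006, -0.144],
  [1, -0.2, 0.3, -0.2, 0.027, -0.006, -0.144],
  [1, 0.2, 0.9, 0.2, 0.032, 0.014, -0.141],
  [1, 0, 0.9, 0.2, 0.032, 0.014, -0.141],
  [1, -0.1, 0.9, 0.2, 0.032, 0.014, -0.141],
  [1, -0.2, 0.9, 0.2, 0.032, 0.014, -0.141],
  [1, -0.3, 0.9, 0.1, 0.032, 0.014, -0.141],
  [1, 0, 0, 0, 0, 0, 0],
])

```text
t: 28.48
tcp_pos: [0.4935, 0.1412, 0.237]
tool_rot: [1.131, -2.692, 0.16]
wrist_force: [-0.2, 0.8, -2.5]
grip_width: 0.0582
```

```bash
python3 - <<'E'
from h import *
o=state()
plan([([.49,.17,.24],rot(1.1,1.085))],step=5,ang=.15)
E
```

```text
t 28.48 tcp [0.4935 0.1412 0.237 ] z-axis [-0.156 -0.183 -0.971] y [-0.715  0.698 -0.016] F [-0.2  0.8 -2.5] w 0.0582 q [ 0.34  0.62 -1.14  1.69  0.58  1.46  1.43]
to [0.49 0.17 0.24] rows 6
   [-0.28, 0.38, -0.13] [0.03, 0.139, -0.043]
   [-0.28, 0.36, -0.18] [0.03, 0.139, -0.043]
   [-0.26, 0.34, -0.22] [0.03, 0.139, -0.043]
   [-0.24, 0.32, -0.27] [0.03, 0.139, -0.043]
   [-0.21, 0.31, -0.31] [0.03, 0.139, -0.043]
   [-0.18, 0.29, -0.35] [0.03, 0.139, -0.043]
```

Call:
move_arm([
  [1, -0.3, 0.4, -0.1, 0.035, 0.139, -0.05],
  [1, -0.3, 0.4, -0.2, 0.035, 0.139, -0.05],
  [1, -0.3, 0.3, -0.2, 0.035, 0.139, -0.05],
  [1, -0.2, 0.3, -0.3, 0.035, 0.139, -0.05],
  [1, -0.2, 0.3, -0.3, 0.035, 0.139, -0.05],
  [1, -0.2, 0.3, -0.3, 0.035, 0.139, -0.05],
  [1, 0, 0, 0, 0, 0, 0],
])

```text
t: 29.35
tcp_pos: [0.4892, 0.1602, 0.2222]
tool_rot: [1.148, -1.935, 0.615]
wrist_force: [-0.7, 0.4, -3.0]
grip_width: 0.058
```

```bash
python3 - <<'E'
from h import *
o=state(); R=Ro.from_rotvec(o['tool_rot']); look('w10'); s=env.snapshot('scene'); cv2.imwrite('pics/scene10.png',s['color'])
print('axis est',R.apply([.8816,0,-.4718]).round(3),'base',(R.apply([-.0534,0,.0348])+o['tcp_pos']).round(4))
print(proj(s,o['tcp_pos']))
u,v=map(int,proj(s,o['tcp_pos'])); cv2.imwrite('pics/sc.png',cv2.resize(s['color'][max(0,v-110):v+110,u-130:u+130],None,fx=3,fy=3,interpolation=2)[:600,:780])
E
```

```text
t 29.35 tcp [0.4892 0.1602 0.2222] z-axis [-0.381 -0.726 -0.573] y [-0.881  0.473 -0.013] F [-0.7  0.4 -3. ] w 0.058 q [-0.6   0.75 -0.07  1.45  0.4   1.85  1.89]
axis est [-0.068 -0.098  0.993] base [0.4909 0.1616 0.1585]
[369.13123402 167.90099942]
```

View pics/sc.png

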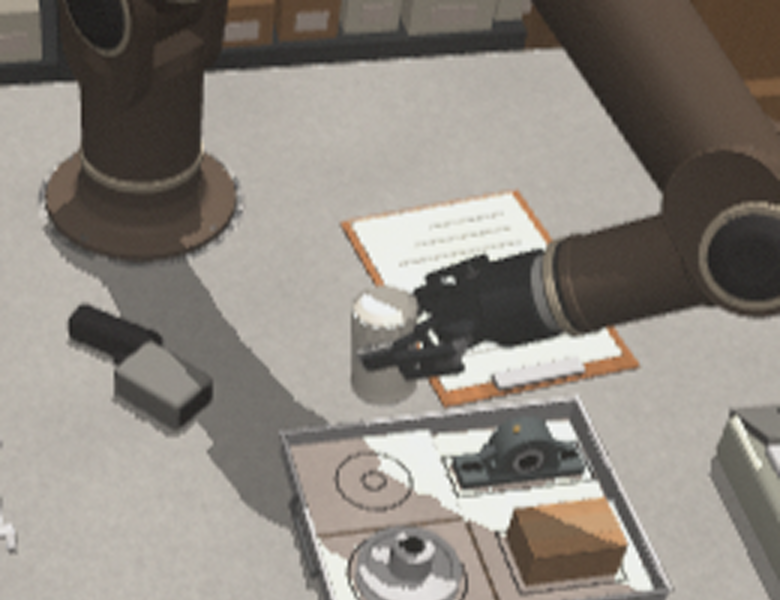

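The scene view shows the filter nearly upright in the jaws, with the block and pulley neatly on their cards. Joint 6 is at its limit, so I yaw further towards pointing -y.

```bash
python3 - <<'E'
from h import *
plan([([.483,.172,.20],rot(1.65,1.079))],step=5,ang=.12)
E
```

```text
to [0.483 0.172 0.2  ] rows 5
   [-0.47, 0.25, 0.13] [0.097, 0.023, -0.062]
   [-0.49, 0.23, 0.09] [0.097, 0.023, -0.062]
   [-0.5, 0.21, 0.06] [0.097, 0.023, -0.062]
   [-0.52, 0.18, 0.03] [0.097, 0.023, -0.062]
   [-0.53, 0.15, 0.0] [0.097, 0.023, -0.062]
```

Call:
move_arm([
  [1, -0.5, 0.2, 0.1, 0.097, 0.023, -0.062],
  [1, -0.5, 0.2, 0.1, 0.097, 0.023, -0.062],
  [1, -0.5, 0.2, 0.1, 0.097, 0.023, -0.062],
  [1, -0.5, 0.2, 0, 0.097, 0.023, -0.062],
  [1, -0.5, 0.2, 0, 0.097, 0.023, -0.062],
  [1, 0, 0, 0, 0, 0, 0],
])

```text
t: 30.2
tcp_pos: [0.4864, 0.1657, 0.1999]
tool_rot: [1.647, -1.542, 0.962]
wrist_force: [0.6, 0.4, -3.1]
grip_width: 0.0582
```

```bash
cat >> h.py <<'E'
def can():
    o=state(); R=Ro.from_rotvec(o['tool_rot'])
    ax=R.apply([.8816,.0,-.4718]); print('axis',ax.round(3),'base',(R.apply([-.0534,0,.0348])+o['tcp_pos']).round(4),'upright turn',R.inv().apply(np.cross(ax,[0,0,1])).round(3))
E
python3 - <<'E'
from h import *
can()
plan([([.483,.17,.15],rot(1.65,1.079))],step=5,ang=.12)
E
```

```text
t 30.2 tcp [0.4864 0.1657 0.1999] z-axis [ 0.067 -0.864 -0.499] y [-0.997 -0.071 -0.01 ] F [ 0.6  0.4 -3.1] w 0.0582 q [-0.72  0.69 -0.18  1.71  0.74  1.67  2.  ]
axis [-0.008 -0.032  0.999] base [0.4873 0.1623 0.1363] upright turn [-0.005  0.031 -0.009]
to [0.483 0.17  0.15 ] rows 2
   [-2.27, 0.18, 1.05] [0.001, 0.015, -0.006]
   [-2.29, 0.17, 1.01] [0.001, 0.015, -0.006]
```

```bash
python3 - <<'E'
from h import *
plan([([.482,.1725,.11],rot(1.65,1.079))],step=3.2,ang=.12)
E
```

```text
to [0.482 0.172 0.11 ] rows 3
   [-2.71, 0.16, 1.29] [0.001, 0.01, -0.004]
   [-2.73, 0.15, 1.26] [0.001, 0.01, -0.004]
   [-2.74, 0.14, 1.23] [0.001, 0.01, -0.004]
```

Call:
move_arm([
  [1, -2.2, 0.2, 1.0, 0, 0.01, -0.004],
  [1, -2.7, 0.2, 1.2, 0, 0.01, -0.004],
  [1, -2.2, 0.1, 1.0, 0, 0.01, 0],
  [1, 0, 0, 0, 0, 0, 0],
  [1, 0, 0, 0, 0, 0, 0],
])

```text
t: 30.82
tcp_pos: [0.4843, 0.1688, 0.1168]
tool_rot: [1.615, -1.539, 0.965]
wrist_force: [-0.0, 0.1, -2.9]
grip_width: 0.0583
```

```bash
python3 - <<'E'
from h import *
can(); look('w11')
plan([([.482,.1725,.095],rot(1.65,1.079))],step=3.2,ang=.12)
E
```

```text
t 30.82 tcp [0.4843 0.1688 0.1168] z-axis [ 0.05  -0.875 -0.481] y [-0.999 -0.053 -0.008] F [-0.   0.1 -2.9] w 0.0583 q [-0.74  0.83 -0.16  1.7   0.74  1.6   1.91]
axis [-0.008 -0.011  1.   ] base [0.4851 0.164  0.0532] upright turn [-0.004  0.01  -0.007]
to [0.482 0.172 0.095] rows 1
   [-2.1, 0.22, 0.71] [0.019, 0.01, -0.02]
```

View pics/w11.png

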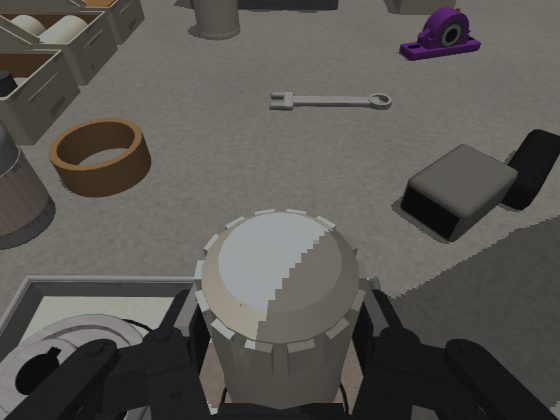

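The wrist view shows the dome centred at about (278,278) in the jaws, with the tray rim behind. I'll compare this with the predicted position.

```bash
python3 - <<'E'
from h import *
s,po=load('w11'); R=Ro.from_rotvec(po[1])
for L in(.098,.09):
  c=R.apply(np.array([-.0534,0,.0348])+L*np.array([.8816,0,-.4718]))+po[0]; print(c,proj(s,c,po))
  ring=np.array([proj(s,c+.03*np.array([np.cos(t),np.sin(t),0]),po) for t in np.linspace(0,6.28,60)]); print(ring.min(0),ring.max(0))
# far rim edge (tray -y side) check: row ~279 at col 170
print(ray(s,(100,279),.03,po))
E
```

```text
[0.48430779 0.16296093 0.15122428] [283.94690988 256.27682398]
[192.34138874 193.91096201] [375.73821633 344.49271796]
[0.48436935 0.16304689 0.14322572] [283.92889038 270.19179367]
[196.74746034 208.39507715] [371.23515662 356.15954504]
[0.62078442 0.09985842 0.03      ]
```

```bash
python3 - <<'E'
from h import *
R=Ro.from_rotvec(env.get_obs()['tool_rot'])
print('shift',R.inv().apply([-.0026,.006,-.02])*100,'down',R.inv().apply([0,0,-1]))
E
```

```text
shift [-2.04660049  0.24415538  0.42357361] down [-0.87670905  0.00822764  0.48095067]
```

Call:
move_arm([
  [1, -1.0, 0.1, 0.2, 0, 0.01, -0.007],
  [1, -1.0, 0.1, 0.2, 0, 0, 0],
  [1, 0, 0, 0, 0, 0, 0],
  [1, 0, 0, 0, 0, 0, 0],
])

```text
t: 31.38
tcp_pos: [0.4824, 0.1757, 0.0973]
tool_rot: [1.613, -1.529, 0.968]
wrist_force: [-0.2, 0.2, -3.2]
grip_width: 0.0585
```

```bash
python3 - <<'E'
from h import *
can()
R=Ro.from_rotvec(env.get_obs()['tool_rot']); o=env.get_obs()
b=R.apply([-.0534,0,.0348])+o['tcp_pos']
print('shift',R.inv().apply(np.array([.4825,.1702,b[2]])-b)*100)
E
```

```text
t 31.38 tcp [0.4824 0.1757 0.0973] z-axis [ 0.051 -0.879 -0.474] y [-0.998 -0.056 -0.004] F [-0.2  0.2 -3.2] w 0.0585 q [-0.75  0.87 -0.16  1.69  0.74  1.59  1.89]
axis [-0.004 -0.002  1.   ] base [0.4829 0.1704 0.0338] upright turn [-0.002  0.002 -0.004]
shift [0.00688848 0.04528735 0.01241311]
```

Base is now over (.4829,.1704), upright, at height 34 mm. Descending gently.

Call:
move_arm([
  [1, -0.35, 0, 0.2, 0, 0, 0],
  [1, -0.35, 0, 0.2, 0, 0, 0],
  [1, -0.18, 0, 0.1, 0, 0, 0],
])

```text
t: 31.75
tcp_pos: [0.4826, 0.1755, 0.087]
tool_rot: [1.613, -1.529, 0.969]
wrist_force: [-0.4, 1.8, -3.7]
grip_width: 0.0578
```

Call:
move_arm([
  [1, -0.18, 0, 0.1, 0, 0, 0],
  [1, -0.18, 0, 0.1, 0, 0, 0],
])

```text
t: 32.0
tcp_pos: [0.4827, 0.1754, 0.0826]
tool_rot: [1.613, -1.529, 0.969]
wrist_force: [-0.2, -0.1, -2.0]
grip_width: 0.0579
```

Call:
move_arm([
  [1, -0.13, 0, 0.07, 0, 0, 0],
  [1, -0.13, 0, 0.07, 0, 0, 0],
])

```text
t: 32.25
tcp_pos: [0.4827, 0.1754, 0.0795]
tool_rot: [1.613, -1.53, 0.969]
wrist_force: [0.8, -0.2, -3.1]
grip_width: 0.0579
```

Call:
move_arm([
  [1, -0.13, 0, 0.07, 0, 0, 0],
  [1, -0.13, 0, 0.07, 0, 0, 0],
])

```text
t: 32.5
tcp_pos: [0.4827, 0.1754, 0.0771]
tool_rot: [1.612, -1.529, 0.97]
wrist_force: [-2.5, 2.3, 7.9]
grip_width: 0.0579
```

The force rose by 11 N, so the filter rests on its card at about 14 mm. I release and back out along the tool axis.

Call:
move_arm([
  [1, 0, 0, 0, 0, 0, 0],
  [0.2, 0, 0, 0, 0, 0, 0],
  [0, 0, 0, 0, 0, 0, 0],
  [0, 0, 0, 0, 0, 0, 0],
  [0, 0, 0, 0, 0, 0, 0],
])

```text
t: 33.12
tcp_pos: [0.4831, 0.175, 0.0778]
tool_rot: [1.611, -1.529, 0.971]
wrist_force: [-0.0, -0.4, 0.4]
grip_width: 0.0854
```

Call:
move_arm([
  [0, 0, 0, -1.5, 0, 0, 0],
  [0, 0, 0, -2.5, 0, 0, 0],
  [0, 0, 0, -3, 0, 0, 0],
  [0, 0, 0, -3, 0, 0, 0],
  [0, 1, 0, -3, 0, 0, 0],
  [0, 3, 0, -3, 0, 0, 0],
  [0, 4, 0, -2, 0, 0, 0],
  [0, 4, 0, 0, 0, 0, 0],
  [0, 0, 0, 0, 0, 0, 0],
])

```text
t: 34.25
tcp_pos: [0.4735, 0.2882, 0.2768]
tool_rot: [1.621, -1.527, 0.966]
wrist_force: [-1.4, 1.1, -0.1]
grip_width: 0.0852
```

```bash
python3 - <<'E'
from h import *
state(); st=env.snapshot('top'); sc=env.snapshot('scene'); cv2.imwrite('pics/scF.png',sc['color']); cv2.imwrite('pics/topF.png',st['color'])
a=cv2.resize(st['color'][130:250,90:235],(580,480),interpolation=2)[:480,:400] if 0 else cv2.resize(st['color'][130:250,95:230],(400,356),interpolation=2)
b=cv2.resize(sc['color'][170:290,325:460],(400,356),interpolation=2)
cv2.imwrite('pics/fin.png',np.hstack([a,b]))
for n,b,h in(('pulley',(.6035,.1756,.0145),.05),('filter',(.4827,.170,.0136),.098)):
    print(n,'top px',proj(st,b),proj(st,np.add(b,[0,0,h])),'in crop',(proj(st,np.add(b,[0,0,h]))-[95,130])*2.963)
E
```

```text
t 34.25 tcp [0.4735 0.2882 0.2768] z-axis [ 0.054 -0.877 -0.477] y [-0.998 -0.061 -0.002] F [-1.4  1.1 -0.1] w 0.0852 q [-1.04  0.73  0.12  1.44  0.56  1.85  2.19]
pulley top px [191.1675665  166.53937809] [186.65601924 162.34203159] in crop [271.576785   95.8294396]
filter top px [191.28477473 212.63058221] [181.90405898 208.56553769] in crop [257.49672676 232.78968818]
```

View pics/fin.png

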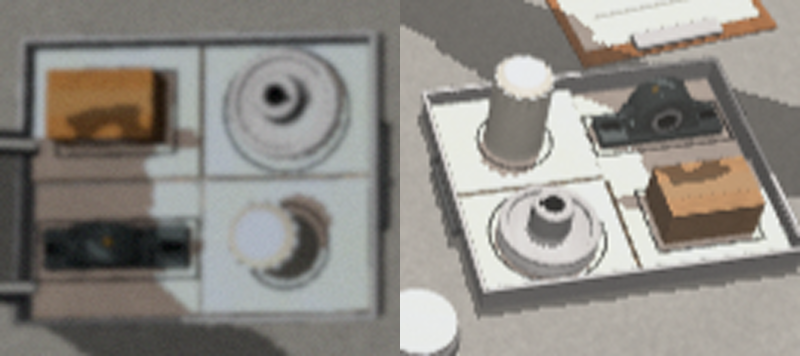

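Both views show the filter base inside the small circle (base 486–546, circle 477–553) and the pulley within its ring. The block is within its outline with about equal gaps, and the carton is untouched. Handing in.

```bash
python3 - <<'E'
from plant import env
print(env.hand_in())
E
```

```text
the job is handed in; nothing more can be done
None
```

The kit is packed and the job was handed in after about 34 s on the robot's clock. No verdict came back.

**Placing:** I lowered each part until I felt it rest, then let go.

| Part | Contact felt (change in force) | Card top, measured |
|---|---|---|
| Pulley | about 7 N | about 14 mm |
| Block | about 27 N | about 6 mm |
| Filter | about 11 N | about 14 mm |

**Last checks:** From two cameras, all three parts stand upright inside their outlines. By eye and from the tool readings they are within about 3 mm of centre. The carton looks unmoved in those pictures; I did not measure the other bystanders at the end.

**What disagreed or failed on the way:**
- **Camera offset:** The wrist and top cameras differed sideways by 4 to 10 mm. I traced this to a small rotation in the wrist camera and corrected it using the fingers' symmetry, after which the card fit agreed to about 1 px. For the filter alone, the corrected estimate of its base end still differed by about 6 mm from the top camera.
- **Filter:** The first try at standing it up ran joints 3, 5 and 6 to their limits. I turned it about half a turn in the air and stood it up from the other side.
- **Height estimates:** The pictures put the card tops at about 16, 6 and 16 mm, within 3 mm of what the contacts showed.

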